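Put the inspected samples under vacuum in their screw-cap jars

TASK

The inspected samples on the mat must be stored under vacuum: unscrew the captive caps and swing them aside, put every round puck into the taller jar and every square module into the lower jar, then swing the caps back and screw both fully tight. When both jars are closed, press the vacuum pump's sprung lever all the way down to its stop and let it come fully back up. Leave the other things on the bench where they are.

Things in the scene. Friction and masses are not known exactly. Their poses are not given: they have to be found in the camera images.
- jar_tall: the taller of two white plastic jars, each bolted to a steel foot plate (190 x 100 x 8 mm); the pucks belong in this one. Origin: on the bench under the jar's axis; z up; +x points from the jar axis to its steel hinge post. Outer diameter 84, wall 5 (mouth at least 70 wide), inner floor at z = 14, rim at z = 85 mm. Fixed.
- post_tall (a point): vertical axis of the hinge post of jar_tall, 68 mm from the jar axis along the jar's +x, at the top of the flat swing arm (26 mm above the rim). The arm (6 mm thick, 16 mm wide, with a 56 mm ring round the hub) carries the cap and never rises.
- grip_tall (a point): centre of the top face of the cap's hub (moves with the cap). The cap is a 90 mm disc with a plain round upright hub of 40 mm diameter, to be gripped from above at any yaw. The hub stands 22 mm above the swing arm's ring when the cap is tight, 31 mm when unscrewed, so fingertips may always go 19 mm below its top.
- cap_tall (a joint): screw cap of jar_tall (rad): 0 = tight (stop), grows anticlockwise seen from above to 1.4 = unscrewed (stop), rising 9 mm in proportion. Captive in its swing arm, friction 0.08 N m, stays where left. A 6 mm plug under it sits in the mouth: the arm cannot swing until the cap is turned past about 1.1, nor can the cap be screwed down unless the arm is back over the mouth.
- swing_tall (a joint): swing arm of the cap of jar_tall (rad): 0 = cap centred over the mouth (stop), grows anticlockwise seen from above about the post to 2.1 (stop); from about 1.7 the mouth is clear. Moves with slight friction (0.06 N m), stays where left. At 0 the cap lies from the post along the jar's -x.
- jar_squat: the lower of two white plastic jars, each bolted to a steel foot plate (190 x 100 x 8 mm); the modules belong in this one. Origin: on the bench under the jar's axis; z up; +x points from the jar axis to its steel hinge post. Outer diameter 84, wall 5 (mouth at least 70 wide), inner floor at z = 14, rim at z = 60 mm. Fixed.
- post_squat (a point): vertical axis of the hinge post of jar_squat, 68 mm from the jar axis along the jar's +x, at the top of the flat swing arm (26 mm above the rim). The arm (6 mm thick, 16 mm wide, with a 56 mm ring round the hub) carries the cap and never rises.
- grip_squat (a point): centre of the top face of the cap's hub (moves with the cap). The cap is a 90 mm disc with a plain round upright hub of 40 mm diameter, to be gripped from above at any yaw. The hub stands 22 mm above the swing arm's ring when the cap is tight, 31 mm when unscrewed, so fingertips may always go 19 mm below its top.
- cap_squat (a joint): screw cap of jar_squat (rad): 0 = tight (stop), grows anticlockwise seen from above to 1.4 = unscrewed (stop), rising 9 mm in proportion. Captive in its swing arm, friction 0.08 N m, stays where left. A 6 mm plug under it sits in the mouth: the arm cannot swing until the cap is turned past about 1.1, nor can the cap be screwed down unless the arm is back over the mouth.
- swing_squat (a joint): swing arm of the cap of jar_squat (rad): 0 = cap centred over the mouth (stop), grows anticlockwise seen from above about the post to 2.1 (stop); from about 1.7 the mouth is clear. Moves with slight friction (0.06 N m), stays where left. At 0 the cap lies from the post along the jar's -x.
- puck1: round white ceramic sample puck, 28 mm diameter, 14 mm high, about 40 g, lying flat on the mat. Origin: centre of its underside. May be absent.
- module1: square circuit module, 26 x 26 x 12 mm, about 30 g: aluminium base with a white ceramic board on top, lying flat on the mat. Origin: centre of its underside; x, y along its sides. May be absent.
- puck2: round white ceramic sample puck, 28 mm diameter, 14 mm high, about 40 g, lying flat on the mat. Origin: centre of its underside. May be absent.
- module2: square circuit module, 26 x 26 x 12 mm, about 30 g: aluminium base with a white ceramic board on top, lying flat on the mat. Origin: centre of its underside; x, y along its sides. May be absent.
- pump: hand vacuum pump: grey foot plate 130 x 80 mm, upright aluminium cylinder, lever pivot 150 mm above the bench over the origin. Origin: on the bench under the cylinder's axis; its lever reaches along the pump's -x. Fixed.
- lever (a joint): pump lever (rad): 0 = up (at rest, held up by a spring), grows as it is pressed down to 0.6 = fully down (stop). Takes about 4 N at the handle to start and 8 N at the stop; springs back when released.
- lever_handle (a point): centre of the lever's black cross handle (18 mm thick, 70 mm long along the pump's y). It is 160 mm from the pivot, about 197 mm above the bench when up, 103 mm when fully down, and moves almost straight down.
- store_jar: small closed white jar, 60 mm diameter, 70 mm high, loose bystander, to be left alone. Origin: centre of its underside.
- store_jar2: small closed white jar, 66 mm diameter, 60 mm high, loose bystander, to be left alone. Origin: centre of its underside.
- amber_bottle: amber glass bottle, 44 mm diameter, 90 mm high, loose bystander, to be left alone. Origin: centre of its underside.
- beaker: open glass beaker, 60 mm diameter, 75 mm high, loose bystander, to be left alone. Origin: centre of its underside.
- screwdriver: screwdriver lying flat, 160 mm, loose bystander, to be left alone. Origin: about its middle.
- tweezers: steel tweezers lying flat, 125 mm, loose bystander, to be left alone. Origin: about its middle.
- sample_box: grey plastic box, 70 x 50 x 22 mm, loose bystander, to be left alone. Origin: centre of its underside.
There are look-alikes about, which are no part of the job. What is shaped like the jar_squat but brown is not meant.

How it is judged:
By the outcome, as a careful person would: the job done as asked, in the order asked, and still so for the second after the job is handed in, with the robot touching nothing.
Of puck1, puck2 only 1 to 2 are there at a start; the rules pass over those that are not, and their reading is None.
Of module1, module2 only 1 to 2 are there at a start; the rules pass over those that are not, and their reading is None.
At some moment in a run one of puck1, puck2, module1, module2 may be knocked a few centimetres aside while the robot is not near it.
It also fails if it takes over 210 s, if anything falls off the work surface, if the arm or the gripper's body presses on something with over 40 N, if the wrist force passes 120 N, or if a joint passes its speed limit or range.

ROBOT

A 6-joint arm with a two-finger parallel gripper is mounted at the origin on the work surface. World frame = base frame: x ahead of the robot, y to its left, z up, the work surface at z = 0. Lengths are in m, angles in rad, forces in N, time in s.
With the tool pointing down it reaches from about 0.3 to 0.775 m from the base axis. Payload 14.6 kg.
Tool frame: the origin (TCP) lies on the centre line of the jaws, within the pads' length; the fingertips stand 19 mm ahead of it and the grasp point (between the pads) is the TCP; z points along the fingers, y is the line along which they close (so a half turn about z gives the same grasp; the last joint's range is limited). The gripper opens to 94 mm and grips with 3 to 60 N. Pads are 16 mm wide; open, the fingers measure 119 mm over their backs; the gripper's body (75 mm by 177 mm) begins 78 mm behind the grasp point.
Start: joints at [-1.266, 0.3, 1.521, -0, 1.321, -0.067], TCP at [0.2, -0.512, 0.224] pointing down, gripper open.
Joint ranges: [-3.03, 3.03], [-0.79, 2.21], [0.23, 2.52], [-1.04, 4.18], [0, 3.07], [-2.55, 2.55]. Speed limits (rad/s): [2.22, 2.22, 2.57, 3.14, 3.14, 3.14].

INTERFACE

Orientations are given as [roll, pitch, yaw] about the fixed x, y, z axes, in that order (R = Rz(yaw) Ry(pitch) Rx(roll)).
In Python, from station import get_obs, camera, workorder gives the robot as it stands.
- The arm moves only by the tool play_rows, never from a script. Its argument "motion" is a list that holds one entry, the list of rows, each a list of 7 numbers: the shift along the tool's x, y, z as a fraction of full scale, then the turn, a rotation vector about the tool's x, y, z as a fraction of full scale, then the opening, from -1 (shut) to 1 (fully open). In form: [[[x, y, z, ax, ay, az, grip], ...]]. A call has 1 to 10 rows; each row is the pose to reach, as a shift and turn from the pose commanded when the call began, along the tool's axes at that moment, turning the shorter way round; what a row does not reach only later rows make up. Full scale, the value 1, is 0.25 m for a shift and 2 pi rad for a turn. A row lasts 1/10 s, in which the tool goes at most 50 mm and 8.59 degrees, less where a joint would pass 70% of its speed; a pose out of reach is approached as far as the arm can. A call with a number of a shift or a turn outside -1 to 1 is refused whole. A call with a gripper value outside its range is refused whole. The fingers move at their own pace and stop on an object; "grip_force" is the grip in N (left out, the last holds). Time passes only in rows, so rows that repeat a pose let the fingers close. It gives the time, the measured TCP pose, the force, the opening and the grip force at its end, in the units of the state.
- get_obs(): the state, without advancing time (a new reading comes with each control period).
- camera(name): name is "scene" or "top" or "wrist"; returns a dict with "frame" (480x640x3 uint8, red, green, blue), "z_map" (480x640 float32, m along the optical axis (not along the pixel's ray), 0 where there is no reading), "camera_matrix" (3x3 intrinsics, pixels), "T" (4x4, takes a point from camera to world coordinates); the wrist camera has in their place "T_tool_cam" (4x4, takes a point from camera to tool coordinates, whose origin is the TCP and whose axes are the flange's). Camera axes: x right, y up, looking along -z (the intrinsics and any distortion apply to the point x, -y, -z); pixel columns grow to the right and rows downward; lengths in m; the calibration is good to about 2 mm. The wrist camera is an equidistant fisheye: a pixel r from the principal point sees the ray r / f radians off the axis. A picture is of the moment at which its call begins: read the wrist's pose just before it.
- workorder.hand_in(): hands the job in; it is judged then, once.
The state is a dict: "time_s": time; "qpos": joint angles; "joint_vel": joint speeds; "tau": joint torques, N m; "ee_pos": TCP position; "eef_rot": TCP orientation; "force": force on the tool from outside, world axes, zero at the start; "moment": the same for the moment, N m; "grip_width": finger opening in m; "grip_force": force on a finger pad.
Only numpy, scipy, OpenCV 4.12 (cv2) and the standard library are available. Lean on these libraries where they do the work, as an engineer would, in place of code of your own. Each camera call takes 0.05 s, during which the arm holds its last target. There are 200 camera calls.

## Working session

There is one attempt and no reset: what is moved stays moved. The work goes in short steps, Python scripts to look and compute and a tool call to move; the robot and the scene stay as the last step left them, time stands still between calls to the robot, and variables do not carry over. Pictures are saved under pics/ and viewed, at most 14 in all, crops included, and the job is handed in when it is done.

Besides the shell and the picture viewer there is one more tool, called by a JSON object that holds its "api" and its "payload". play_rows: Moves the arm, as the interface text tells. Its arguments: {"type":"object","properties":{"motion":{"type":"array"},"grip_force":{"type":"number"}},"required":["motion"]}

```bash
ls && mkdir -p pics && python3 - <<'E'
from station import get_obs, camera
import cv2, numpy as np
o=get_obs(); print(o)
for n in("top","scene"):
    c=camera(n); cv2.imwrite(f"pics/{n}0.png",c["frame"][:,:,::-1]); np.savez(f"{n}0.npz",**c)
    print(n,c["camera_matrix"],c["T"],[k for k in c])
E
```

```text
pics
{'time_s': 0.0, 'qpos': array([-1.26563582e+00,  3.00475552e-01,  1.52159971e+00, -6.90119134e-06,
        1.32069317e+00, -6.66177973e-02]), 'joint_vel': array([ 2.93361398e-04, -7.93266258e-04,  3.32325952e-04,  6.96091670e-04,
       -3.24024571e-05,  1.20312473e-03]), 'tau': array([-1.68212486e-03, -5.31807125e+01, -3.52736449e+01,  7.07280566e-02,
        2.45325227e-02, -8.37104449e-05]), 'ee_pos': array([ 0.19971223, -0.51219461,  0.22387599]), 'eef_rot': array([-3.14041904e+00, -7.16002115e-05,  3.71779973e-01]), 'force': array([0.05227075, 0.45476968, 0.19987117]), 'moment': array([ 0.04310147, -0.06372317,  0.01975787]), 'grip_force': 0.0, 'grip_width': 0.09403243398620395}
top [[446.52845134   0.         322.52591393]
 [  0.         446.52845134 240.26224645]
 [  0.           0.           1.        ]] [[ 1.01977696e-04  9.83699756e-01 -1.79818743e-01  3.03238434e-01]
 [-9.99926872e-01 -2.07423580e-03 -1.19141946e-02 -1.84162860e-03]
 [-1.20929768e-02  1.79806808e-01  9.83627608e-01  1.09402524e+00]
 [ 0.00000000e+00  0.00000000e+00  0.00000000e+00  1.00000000e+00]] ['frame', 'z_map', 'camera_matrix', 'T']
scene [[543.62687947   0.         320.90534617]
 [  0.         543.62687947 243.58137556]
 [  0.           0.           1.        ]] [[ 0.52064387 -0.664532    0.53602909  1.13067477]
 [ 0.85374869  0.40039911 -0.33285692 -0.38831405]
 [ 0.00656851  0.63093405  0.77580866  1.06035956]
 [ 0.          0.          0.          1.        ]] ['frame', 'z_map', 'camera_matrix', 'T']
```

View pics/top0.png

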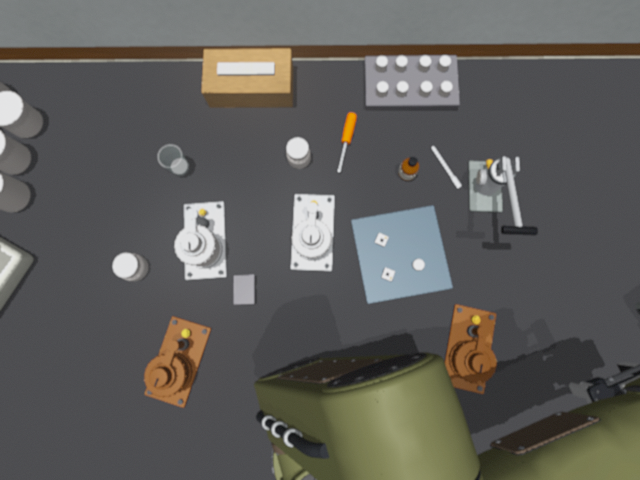

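View pics/scene0.png

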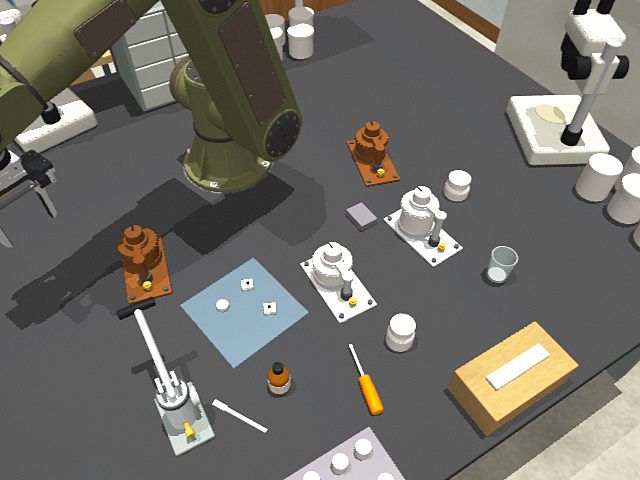

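Top view: white jars at (196,245) and (312,237), with brown look-alikes at (168,375) and (472,360). The puck is at (419,265), the modules at (381,239) and (388,274), and the pump handle at (520,230). The small white jars at (298,150) and (128,265) and the rack caps at (380–445,60–90) are not part of the job.

```bash
cat > h.py <<'E'
import numpy as np, cv2
def cloud(c):
    K=c["camera_matrix"];T=c["T"];z=c["z_map"];v,u=np.mgrid[0:480,0:640]
    P=np.stack([(u-K[0,2])/K[0,0]*z,-(v-K[1,2])/K[1,1]*z,-z],-1)
    return P@T[:3,:3].T+T[:3,3]
def plane(c,u,v,h):
    K=c["camera_matrix"];T=c["T"]
    d=T[:3,:3]@np.array([(u-K[0,2])/K[0,0],-(v-K[1,2])/K[1,1],-1.]);o=T[:3,3]
    return o+d*(h-o[2])/d[2]
def proj(c,p):
    K=c["camera_matrix"];T=c["T"];q=T[:3,:3].T@(np.asarray(p)-T[:3,3])
    return K[0,2]+K[0,0]*q[0]/-q[2],K[1,2]-K[1,1]*q[1]/-q[2]
E
python3 - <<'E'
from h import *
t=dict(np.load("top0.npz"));s=dict(np.load("scene0.npz"))
ct,cs=cloud(t),cloud(s)
print("bench z",[np.round(np.median(c[(c[...,2]>-.02)&(c[...,2]<.02)][:,2]),4) for c in(ct,cs)])
def top(name,xy,r,band=.004):
    for n,c in(("top",ct),("scene",cs)):
        m=(np.hypot(c[...,0]-xy[0],c[...,1]-xy[1])<r)&(c[...,2]>.004)&(c[...,2]<.3)
        P=c[m]
        if len(P)<5: print(name,n,len(P));continue
        zt=np.percentile(P[:,2],97); Q=P[P[:,2]>zt-band]
        print(name,n,len(Q),"ztop",round(zt,4),"mean",Q[:,:2].mean(0).round(4),"mid",((Q.min(0)+Q.max(0))/2)[:2].round(4))
# white jar guesses
for nm,(u,v,h,r) in dict(A=(196,245,.13,.035),B=(312,237,.11,.035),puck=(419,265,.014,.025),m1=(381,239,.012,.025),m2=(388,274,.012,.025)).items():
    p=plane(t,u,v,h); print(nm,p.round(3)); top(nm,p[:2],r,.004 if nm in"AB" else .003)
# foot plates: z~8mm white ; pixel contours
for nm,(u,v) in dict(A=(204,240),B=(313,232)).items():
    hsv=cv2.cvtColor(t["frame"],cv2.COLOR_RGB2HSV)
    p=plane(t,u,v,.008)
    for n,c,f in(("top",ct,t),("scene",cs,s)):
        m=(abs(c[...,2]-.008)<.005)&(np.hypot(c[...,0]-p[0],c[...,1]-p[1])<.13)&(f["frame"].min(-1)>90)
        Q=c[m][:,:2].astype(np.float32)
        (cx,cy),wh,a=cv2.minAreaRect(Q); print(nm,n,len(Q),(round(cx,4),round(cy,4)),np.round(wh,3),round(a,1))
# pump handle black
for n,c,f in(("top",ct,t),("scene",cs,s)):
    p=plane(t,520,230,.197)
    m=(np.hypot(c[...,0]-p[0],c[...,1]-p[1])<.07)&(c[...,2]>.17)&(f["frame"].max(-1)<70)
    Q=c[m]; print("handle",n,len(Q),Q.mean(0).round(4),np.percentile(Q[:,2],[5,50,95]).round(3),cv2.minAreaRect(Q[:,:2].astype(np.float32)))
im=np.vstack([cv2.resize(t["frame"][170:320,150:350],(800,600)[:2]) ])
cv2.imwrite("pics/crop1.png",im[:,:,::-1])
a=cv2.resize(s["frame"][170:330,290:470],(400,356)); b=cv2.resize(s["frame"][260:350,180:310],(400,277))
x=np.zeros((360,800,3),np.uint8); x[:356,:400]=a; x[:277,400:]=b; cv2.imwrite("pics/crop2.png",x[:,:,::-1])
E
```

```text
bench z [np.float64(0.0003), np.float64(0.0003)]
A [0.469 0.288 0.13 ]
A top 212 ztop 0.1351 mean [0.4763 0.302 ] mid [0.4769 0.3021]
A scene 143 ztop 0.1345 mean [0.4779 0.2988] mid [0.478 0.299]
B [0.491 0.034 0.11 ]
B top 193 ztop 0.1105 mean [0.4961 0.0381] mid [0.4957 0.0372]
B scene 148 ztop 0.1107 mean [0.4994 0.0339] mid [0.4977 0.0339]
puck [ 0.439 -0.223  0.014]
puck top 50 ztop 0.0172 mean [ 0.4398 -0.2209] mid [ 0.4402 -0.2204]
puck scene 34 ztop 0.0179 mean [ 0.4451 -0.226 ] mid [ 0.4453 -0.225 ]
m1 [ 0.504 -0.133  0.012]
m1 top 41 ztop 0.0156 mean [ 0.5031 -0.1326] mid [ 0.5025 -0.1324]
m1 scene 34 ztop 0.0161 mean [ 0.5037 -0.1372] mid [ 0.504  -0.1374]
m2 [ 0.418 -0.148  0.012]
m2 top 46 ztop 0.0161 mean [ 0.4171 -0.1481] mid [ 0.4172 -0.146 ]
m2 scene 38 ztop 0.016 mean [ 0.4212 -0.1505] mid [ 0.4191 -0.1512]
A top 1361 (0.5, 0.3084) [0.215 0.147] 17.0
A scene 1285 (0.5117, 0.3005) [0.258 0.236] 57.2
B top 1618 (0.5241, 0.0062) [0.201 0.197] 87.6
B scene 1673 (0.5272, 0.0324) [0.256 0.248] 63.4
handle top 298 [ 0.4857 -0.3884  0.2039] [0.198 0.204 0.208] ((0.4869551360607147, -0.390664666891098), (0.07150283455848694, 0.01841132529079914), 87.90453338623047)
handle scene 336 [ 0.4916 -0.3956  0.2035] [0.196 0.205 0.208] ((0.4895174503326416, -0.39366498589515686), (0.068959541618824, 0.017570871859788895), 87.23285675048828)
```

View pics/crop2.png

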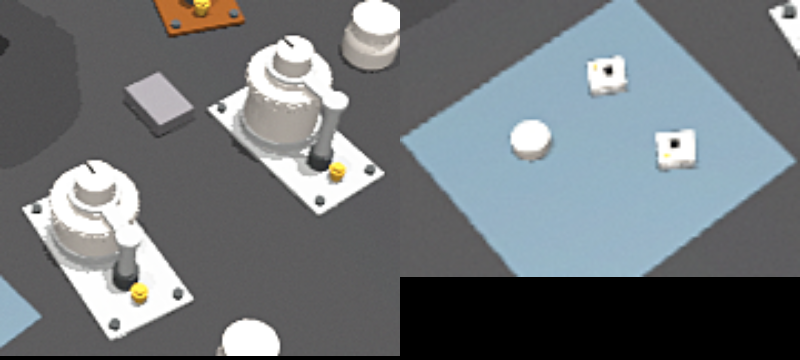

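Candidates (top view): white tall jar (196,245), hub top at 135 mm, against white squat jar (312,237), hub top at 110 mm. Brown copies at (168,375) and (472,360) are excluded by colour. The crop confirms both white jars, one puck and two modules. I'll move closer now.

{"api": "play_rows", "payload": {"motion": [[[0,0,-0.3,0,0,0,0.3],[0.4,-0.4,-0.5,0,0,0.03,0.3],[0.8,-0.8,-0.5,0,0,0.06,0.3],[1,-1,-0.5,0,0,0.0592,0.3],[1,-1,-0.5,0,0,0.0592,0.3],[1,-1,-0.5,0,0,0.0592,0.3],[1,-1,-0.5,0,0,0.0592,0.3],[1,-1,-0.5,0,0,0.0592,0.3],[1,-1,-0.5,0,0,0.0592,0.3]]]}}

```text
time_s: 1.0
ee_pos: [0.3429, -0.1855, 0.3503]
eef_rot: [3.141, -0.001, 0.003]
force: [0.3, -1.4, -0.3]
grip_width: 0.0612
grip_force: 0.0
```

{"api": "play_rows", "payload": {"motion": [[[0.2,-0.4,0,0,0,0,0.3],[0.43,-0.87,0,0,0,0,0.3],[0.43,-0.87,0,0,0,0,0.3],[0.43,-0.87,0,0,0,0,0.3],[0.43,-0.87,0,0,0,0,0.3],[0.43,-0.87,0,0,0,0,0.3],[0.43,-0.87,0,0,0,0,0.3],[0.43,-0.87,0,0,0,0,0.3]]]}}

```text
time_s: 1.8
ee_pos: [0.4491, 0.028, 0.3494]
eef_rot: [3.141, 0.0, -0.001]
force: [0.2, 0.2, 0.5]
grip_width: 0.0612
grip_force: 0.0
```

```bash
cat > look.py <<'E'
from station import get_obs, camera
import cv2,sys,numpy as np
from scipy.spatial.transform import Rotation as R
def grab(name):
    o=get_obs(); c=camera("wrist"); T=np.eye(4);T[:3,:3]=R.from_euler("xyz",o["eef_rot"]).as_matrix();T[:3,3]=o["ee_pos"]
    c["W"]=T@c["T_tool_cam"]; np.savez(name+".npz",**c); cv2.imwrite(f"pics/{name}.png",c["frame"][:,:,::-1])
    print("t",round(o["time_s"],2),"tcp",o["ee_pos"].round(4),"rpy",o["eef_rot"].round(4),"q",o["qpos"].round(2),"F",o["force"].round(1),"w",round(o["grip_width"],4)); return c
def ray(c,u,v):
    K=c["camera_matrix"];x=(np.asarray(u,float)-K[0,2])/K[0,0];y=(np.asarray(v,float)-K[1,2])/K[1,1];r=np.hypot(x,y)+1e-12
    s=np.sin(r)/r; return np.stack([x*s,-y*s,-np.cos(r)],-1)@c["W"][:3,:3].T
def wplane(c,u,v,h):
    d=ray(c,u,v);o=c["W"][:3,3]; return o+d*((h-o[2])/d[...,2])[...,None]
def wcloud(c):
    K=c["camera_matrix"];v,u=np.mgrid[0:480,0:640];d=ray(c,u,v);x=(u-K[0,2])/K[0,0];y=(v-K[1,2])/K[1,1]
    return c["W"][:3,3]+d*(c["z_map"]/np.cos(np.hypot(x,y)))[...,None]
if __name__=="__main__":
    c=grab(sys.argv[1]); print(c["camera_matrix"][0],c["T_tool_cam"].round(3))
E
python3 look.py w1
```

```text
t 1.8 tcp [0.4491 0.028  0.3494] rpy [ 3.1414e+00  2.0000e-04 -1.0000e-03] q [-0.02  0.    1.58 -0.    1.56  1.55] F [0.2 0.2 0.5] w 0.0612
[371.64829954   0.         322.07253797] [[-0.001  0.969  0.247  0.072]
 [ 1.     0.001  0.001 -0.   ]
 [ 0.     0.247 -0.969 -0.16 ]
 [ 0.     0.     0.     1.   ]]
```

View pics/w1.png

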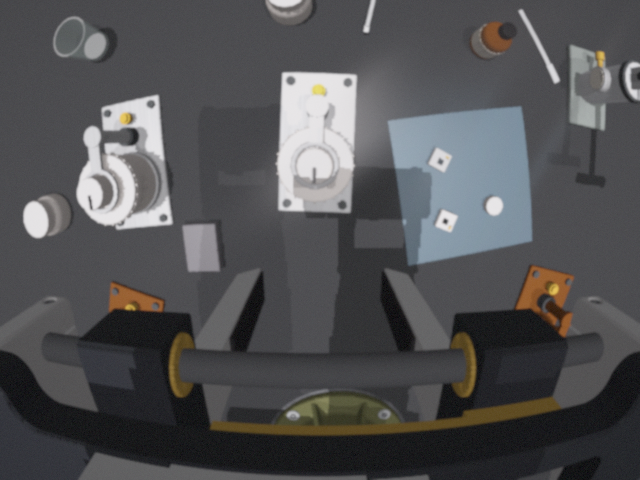

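The wrist view shows the squat hub at (314,163) with its post at (316,108), and the tall hub at (95,192) with its post at (92,135). The modules are at (440,160) and (446,221), the puck at (493,206).

```bash
cat > jar.py <<'E'
from look import *
def jar(c,hub,post,ztop):
    # circle of hub top via depth, plus arm post disc
    P=wcloud(c); out={}
    for nm,(u,v),zb in(("hub",hub,ztop),("post",post,None)):
        v0,v1,u0,u1=max(v-25,0),v+25,max(u-30,0),u+30
        Q=P[v0:v1,u0:u1].reshape(-1,3); z0=np.median(P[v-2:v+3,u-2:u+3,2])
        Q=Q[abs(Q[:,2]-z0)<.004]
        p=P[v,u]; Q=Q[np.hypot(*(Q[:,:2]-p[:2]).T)<(.035 if nm=="hub" else .014)]
        (cx,cy),r=cv2.minEnclosingCircle(Q[:,:2].astype(np.float32)); out[nm]=np.array([cx,cy,np.median(Q[:,2])])
        print(nm,out[nm].round(4),"r",round(r,4),"mean",Q[:,:2].mean(0).round(4))
    return out
def plate(c,box):
    P=wcloud(c);u0,v0,u1,v1=box
    f=c["frame"]; m=np.zeros(f.shape[:2],bool); m[v0:v1,u0:u1]=True
    m&=(f.min(-1)>150)&(f.max(-1).astype(int)-f.min(-1)<30)&(abs(P[...,2]-.008)<.006)
    Q=P[m][:,:2].astype(np.float32);(cx,cy),wh,a=cv2.minAreaRect(Q); print("plate",len(Q),(round(cx,4),round(cy,4)),np.round(wh,3),round(a,2),"z",np.median(P[m][:,2]).round(4))
E
python3 - <<'E'
from jar import *
c=dict(np.load("w1.npz"))
print("squat");jar(c,(314,157),(316,106),.11);plate(c,(260,60,375,225))
print("tall");jar(c,(95,192),(92,133),.135);plate(c,(85,85,185,235))
P=wcloud(c);f=c["frame"]
mat=(P[...,2]<.03)&(f[...,2].astype(int)-f[...,0]>20)&(f[...,2]>90); print("mat z",np.median(P[mat][:,2]).round(4))
for nm,(u,v) in dict(m1=(440,160),m2=(446,221),puck=(493,206)).items():
    s=np.s_[v-20:v+20,u-20:u+20]; m=(f[s].min(-1)>130)
    Q=P[s][m]; zt=np.median(Q[:,2]); Q=Q[abs(Q[:,2]-zt)<.004]
    r=cv2.minAreaRect(Q[:,:2].astype(np.float32)); print(nm,"z",zt.round(4),len(Q),np.round(r[0],4),np.round(r[1],4),round(r[2],1))
E
```

```text
squat
hub [0.4983 0.0371 0.1079] r 0.02 mean [0.4988 0.0371]
post [0.5648 0.0345 0.0868] r 0.0139 mean [0.565  0.0342]
plate 4674 (0.5253, 0.0356) [0.101 0.19 ] 87.99 z 0.0078
tall
hub [0.4782 0.3018 0.133 ] r 0.0204 mean [0.4785 0.3007]
post [0.5473 0.3065 0.1119] r 0.0132 mean [0.5475 0.3061]
plate 3210 (0.5051, 0.3042) [0.191 0.101] 3.79 z 0.0079
mat z 0.0008
m1 z 0.0012 1111 [ 0.5042 -0.1374] [0.0561 0.0599] 2.1
m2 z 0.0011 1154 [ 0.4156 -0.1521] [0.0591 0.0636] 1.2
puck z 0.0011 824 [ 0.4393 -0.2261] [0.0604 0.0699] 2.1
```

{"api": "play_rows", "payload": {"motion": [[[0.197,-0.036,0,0,0,0.0055,0.3],[0.197,-0.036,0.2,0,0,0.0055,0.3],[0.197,-0.036,0.4,0,0,0.0055,0.3],[0.197,-0.036,0.6,0,0,0.0055,0.3],[0.197,-0.036,0.75,0,0,0.0055,0.3],[0.197,-0.036,0.85,0,0,0.0055,0.3],[0.197,-0.036,0.92,0,0,0.0055,0.3],[0.197,-0.036,0.955,0,0,0.0055,0.3],[0.197,-0.036,0.955,0,0,0.0055,0.3]]]}}

```text
time_s: 2.75
ee_pos: [0.4984, 0.037, 0.1103]
eef_rot: [3.142, 0.001, -0.036]
force: [0.2, -0.2, 1.2]
grip_width: 0.0613
grip_force: 0.0
```

{"api": "play_rows", "payload": {"motion": [[[0,0,0,0,0,0,-1],[0,0,0,0,0,0,-1],[0,0,0,0,0,0,-1],[0,0,0,0,0,0,-1],[0,0,0,0,0,0,-1]]], "grip_force": 20}}

```text
time_s: 3.25
ee_pos: [0.4991, 0.0372, 0.1116]
eef_rot: [3.141, -0.001, -0.035]
force: [-1.4, -6.7, 4.1]
grip_width: 0.0394
grip_force: 20.0
```

{"api": "play_rows", "payload": {"motion": [[[0,0,-0.004,0,0,-0.023,-1],[0,0,-0.007,0,0,-0.046,-1],[0,0,-0.011,0,0,-0.069,-1],[0,0,-0.014,0,0,-0.092,-1],[0,0,-0.018,0,0,-0.115,-1],[0,0,-0.022,0,0,-0.138,-1],[0,0,-0.025,0,0,-0.161,-1],[0,0,-0.029,0,0,-0.184,-1],[0,0,-0.032,0,0,-0.207,-1],[0,0,-0.036,0,0,-0.229,-1]]]}}

```text
time_s: 4.25
ee_pos: [0.498, 0.0377, 0.1205]
eef_rot: [-3.14, 0.001, 1.41]
force: [-6.3, -4.1, 7.8]
grip_width: 0.0398
grip_force: 20.0
```

{"api": "play_rows", "payload": {"motion": [[[0,0,0,0,0,0,-1],[0,0,0,0,0,0,-1]]]}}

```text
time_s: 4.45
ee_pos: [0.4981, 0.0377, 0.1204]
eef_rot: [-3.14, 0.0, 1.405]
force: [-7.7, -0.7, 8.4]
grip_width: 0.0394
grip_force: 20.0
```

```bash
python3 look.py w2; python3 -c "
from station import get_obs;o=get_obs();print(o['moment'],o['grip_force'])"
```

```text
t 4.45 tcp [0.4981 0.0377 0.1204] rpy [-3.1403e+00  4.0000e-04  1.4045e+00] q [ 0.    0.31  1.77 -0.    1.06  0.17] F [-7.7 -0.7  8.4] w 0.0394
[371.64829954   0.         322.07253797] [[-0.001  0.969  0.247  0.072]
 [ 1.     0.001  0.     0.   ]
 [-0.     0.247 -0.969 -0.16 ]
 [ 0.     0.     0.     1.   ]]
[-0.17720494  1.69751828 -0.01399898] 19.991956651210785
```

{"api": "play_rows", "payload": {"motion": [[[0,0,0,0,0,0,0.1],[0,0,0,0,0,0,0.1],[0,0,0,0,0,0,0.1]]]}}

```text
time_s: 4.8
ee_pos: [0.4988, 0.0378, 0.1198]
eef_rot: [3.141, -0.0, 1.404]
force: [0.9, -1.2, 0.2]
grip_width: 0.0514
grip_force: 0.0
```

{"api": "play_rows", "payload": {"motion": [[[0,0,0,0,0,0.023,0.1],[0,0,0,0,0,0.046,0.1],[0,0,0,0,0,0.069,0.1],[0,0,0,0,0,0.092,0.1],[0,0,0,0,0,0.115,0.1],[0,0,0,0,0,0.138,0.1],[0,0,0,0,0,0.161,0.1],[0,0,0,0,0,0.184,0.1],[0,0,0,0,0,0.207,0.1],[0,0,0,0,0,0.229,0.1]]]}}

```text
time_s: 5.8
ee_pos: [0.4988, 0.0378, 0.1197]
eef_rot: [-3.142, -0.0, -0.041]
force: [-0.4, -0.8, 0.3]
grip_width: 0.0518
grip_force: 0.0
```

{"api": "play_rows", "payload": {"motion": [[[0,0,0.008,0,0,0,-0.06],[0,0,0.008,0,0,0,-0.06],[0,0,0.008,0,0,0,-0.06]]]}}

```text
time_s: 6.1
ee_pos: [0.4987, 0.0378, 0.1176]
eef_rot: [3.142, 0.0, -0.031]
force: [-0.1, 0.3, -0.5]
grip_width: 0.0445
grip_force: 0.1
```

{"api": "play_rows", "payload": {"motion": [[[0.0023,0.035,0,0,0,-0.0205,-0.06],[0.009,0.0694,0,0,0,-0.0411,-0.06],[0.02,0.1027,0,0,0,-0.0616,-0.06],[0.0354,0.1342,0,0,0,-0.0821,-0.06],[0.0546,0.1635,0,0,0,-0.1027,-0.06],[0.0775,0.19,0,0,0,-0.1232,-0.06],[0.1036,0.2136,0,0,0,-0.1437,-0.06],[0.132,0.2332,0,0,0,-0.1639,-0.06]]]}}

```text
time_s: 6.9
ee_pos: [0.5295, -0.0219, 0.1175]
eef_rot: [-3.141, 0.0, 1.003]
force: [-2.1, 0.6, 0.2]
grip_width: 0.0446
grip_force: 0.9
```

```bash
python3 look.py w3 | head -1
```

```text
t 6.9 tcp [ 0.5295 -0.0219  0.1175] rpy [-3.1407e+00  5.0000e-04  1.0028e+00] q [-0.11  0.37  1.69 -0.    1.08  0.46] F [-2.1  0.6  0.2] w 0.0446
```

View pics/w3.png

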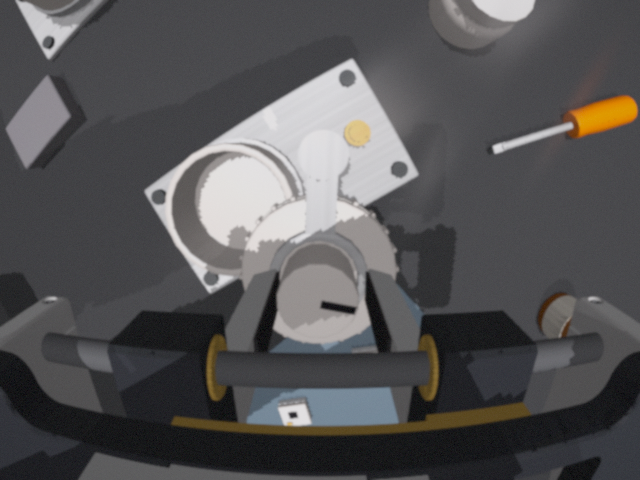

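The cap is swinging with the fingers: the mouth at (235,210) is half exposed. Continuing.

{"api": "play_rows", "payload": {"motion": [[[0.0023,0.035,0,0,0,-0.0205,-0.06],[0.009,0.0694,0,0,0,-0.0411,-0.06],[0.02,0.1027,0,0,0,-0.0616,-0.06],[0.0354,0.1342,0,0,0,-0.0821,-0.06],[0.0546,0.1635,0,0,0,-0.1027,-0.06],[0.0775,0.19,0,0,0,-0.1232,-0.06],[0.1036,0.2136,0,0,0,-0.1437,-0.06],[0.132,0.2332,0,0,0,-0.1639,-0.06],[0.132,0.2332,0,0,0,-0.1639,0.2],[0.132,0.2332,0,0,0,-0.1639,0.3]]]}}

```text
time_s: 7.95
ee_pos: [0.5963, -0.0256, 0.1176]
eef_rot: [-3.141, -0.0, 2.021]
force: [-0.8, -0.4, 0.4]
grip_width: 0.0567
grip_force: 0.0
```

{"api": "play_rows", "payload": {"motion": [[[0,0,0,0,0,0,0.3],[0,0,-0.1,0,0,0,0.3],[0,0,-0.3,0,0,0.02,0.3],[0,0,-0.5,0,0,0.043,0.3],[0,0,-0.7,0,0,0.066,0.3],[0,0,-0.7,0,0,0.089,0.3],[0,0,-0.7,0,0,0.112,0.3],[0,0,-0.7,0,0,0.135,0.3],[0,0,-0.7,0,0,0.158,0.3],[0,0,-0.7,0,0,0.18,0.3]]]}}

```text
time_s: 8.95
ee_pos: [0.5962, -0.0258, 0.2928]
eef_rot: [3.142, -0.0, 0.885]
force: [-0.4, 0.0, 0.3]
grip_width: 0.061
grip_force: 0.0
```

{"api": "play_rows", "payload": {"motion": [[[0,0,0,0,0,0.023,0.3],[0,0,0,0,0,0.046,0.3],[0,0,0,0,0,0.069,0.3],[0,0,0,0,0,0.092,0.3],[0,0,0,0,0,0.115,0.3],[0,0,0,0,0,0.131,0.3],[0,0,0,0,0,0.131,0.3]]]}}

```text
time_s: 9.65
ee_pos: [0.5963, -0.0258, 0.2928]
eef_rot: [3.142, -0.0, 0.067]
force: [0.6, -0.5, 0.6]
grip_width: 0.061
grip_force: 0.0
```

```bash
python3 look.py w4 | head -1
```

```text
t 9.65 tcp [ 0.5963 -0.0258  0.2928] rpy [ 3.1416e+00 -1.0000e-04  6.7200e-02] q [-0.1   0.37  1.28 -0.    1.5   1.4 ] F [ 0.6 -0.5  0.6] w 0.061
```

{"api": "play_rows", "payload": {"motion": [[[-0.15,-0.15,0,0,0,0,0.3],[-0.3,-0.3,0,0,0,0,0.3],[-0.384,-0.5,0,0,0,0,0.3],[-0.384,-0.7,0,0,0,0,0.3],[-0.384,-0.8,0,0,0,0,0.3],[-0.384,-0.8,0,0,0,0,0.3],[-0.384,-0.8,0,0,0,0,0.3]]]}}

```text
time_s: 10.4
ee_pos: [0.4864, 0.1672, 0.2927]
eef_rot: [3.141, 0.0, 0.074]
force: [-0.0, -0.4, -0.2]
grip_width: 0.061
grip_force: 0.0
```

{"api": "play_rows", "payload": {"motion": [[[-0.1,-0.15,0,0,0,0,0.3],[-0.2,-0.3,0,0,0,0,0.3],[-0.2,-0.4,0,0,0,0,0.3],[-0.2,-0.4,0,0,0,0,0.3],[-0.2,-0.4,0,0,0,0,0.3]]]}}

```text
time_s: 10.9
ee_pos: [0.43, 0.2623, 0.2926]
eef_rot: [3.141, 0.0, 0.071]
force: [0.0, -0.2, 0.0]
grip_width: 0.0609
grip_force: 0.0
```

```bash
python3 look.py w5|head -1; python3 -c "
import cv2;from jar import *;c=dict(np.load('w5.npz'));P=wcloud(c)
m=abs(P[...,2]-.133)<.004; n,l,s,ce=cv2.connectedComponentsWithStats(m.astype(np.uint8));
for i in range(1,n):
  if s[i,4]>150:
    Q=P[l==i];(x,y),r=cv2.minEnclosingCircle(Q[:,:2].astype(np.float32));print(ce[i].round(),s[i,4],round(x,4),round(y,4),round(r,4),np.median(Q[:,2]).round(4))
"
```

```text
t 10.9 tcp [0.43   0.2623 0.2926] rpy [3.1412e+00 2.0000e-04 7.1100e-02] q [ 0.48  0.15  1.55 -0.    1.45  1.97] F [ 0.  -0.2  0. ] w 0.0609
[280. 169.] 1585 0.4779 0.3025 0.02 0.1329
```

{"api": "play_rows", "payload": {"motion": [[[0.1,-0.075,0,0,0,0,0.3],[0.202,-0.147,0,0,0,0,0.3],[0.202,-0.147,0.15,0,0,0,0.3],[0.202,-0.147,0.3,0,0,0,0.3],[0.202,-0.147,0.43,0,0,0,0.3],[0.202,-0.147,0.53,0,0,0,0.3],[0.202,-0.147,0.6,0,0,0,0.3],[0.202,-0.147,0.63,0,0,0,0.3],[0.202,-0.147,0.63,0,0,0,0.3]]]}}

```text
time_s: 11.85
ee_pos: [0.4777, 0.3024, 0.1347]
eef_rot: [3.141, 0.001, 0.07]
force: [-1.0, -0.7, -0.0]
grip_width: 0.061
grip_force: 0.0
```

{"api": "play_rows", "payload": {"motion": [[[0,0,0,0,0,0,-1],[0,0,0,0,0,0,-1],[0,0,0,0,0,0,-1],[0,0,0,0,0,0,-1],[0,0,0,0,0,0,-1]]], "grip_force": 20}}

```text
time_s: 12.35
ee_pos: [0.4778, 0.3029, 0.1361]
eef_rot: [3.141, -0.001, 0.071]
force: [-0.2, -5.9, 5.1]
grip_width: 0.0393
grip_force: 20.0
```

{"api": "play_rows", "payload": {"motion": [[[0,0,-0.004,0,0,-0.023,-1],[0,0,-0.007,0,0,-0.046,-1],[0,0,-0.011,0,0,-0.069,-1],[0,0,-0.014,0,0,-0.092,-1],[0,0,-0.018,0,0,-0.115,-1],[0,0,-0.022,0,0,-0.138,-1],[0,0,-0.025,0,0,-0.161,-1],[0,0,-0.029,0,0,-0.184,-1],[0,0,-0.032,0,0,-0.207,-1],[0,0,-0.036,0,0,-0.229,-1]]]}}

```text
time_s: 13.35
ee_pos: [0.4775, 0.303, 0.1452]
eef_rot: [3.141, 0.001, 1.515]
force: [0.5, -5.0, 3.0]
grip_width: 0.0395
grip_force: 20.0
```

{"api": "play_rows", "payload": {"motion": [[[0,0,0,0,0,0,-1],[0,0,0,0,0,0,0.1],[0,0,0,0,0,0,0.1],[0,0,0,0,0,0,0.1],[0,0,0,0,0,0,0.1]]]}}

```text
time_s: 13.85
ee_pos: [0.4774, 0.3036, 0.1441]
eef_rot: [-3.142, -0.0, 1.509]
force: [0.8, 0.1, 0.4]
grip_width: 0.0519
grip_force: 0.0
```

{"api": "play_rows", "payload": {"motion": [[[0,0,0,0,0,0.023,0.1],[0,0,0,0,0,0.046,0.1],[0,0,0,0,0,0.069,0.1],[0,0,0,0,0,0.092,0.1],[0,0,0,0,0,0.115,0.1],[0,0,0,0,0,0.138,0.1],[0,0,0,0,0,0.161,0.1],[0,0,0,0,0,0.184,0.1],[0,0,0,0,0,0.207,0.1],[0,0,0,0,0,0.229,0.1]]]}}

```text
time_s: 14.85
ee_pos: [0.4774, 0.3035, 0.1441]
eef_rot: [3.142, 0.0, 0.064]
force: [-1.4, 0.7, 0.1]
grip_width: 0.0518
grip_force: 0.0
```

{"api": "play_rows", "payload": {"motion": [[[0,0,0.004,0,0,0,-0.06],[0,0,0.008,0,0,0,-0.06],[0,0,0.008,0,0,0,-0.06]]]}}

```text
time_s: 15.15
ee_pos: [0.4773, 0.3035, 0.142]
eef_rot: [3.141, 0.0, 0.074]
force: [0.3, 0.5, 0.0]
grip_width: 0.0442
grip_force: 0.0
```

{"api": "play_rows", "payload": {"motion": [[[0.0023,0.035,0,0,0,-0.0205,-0.06],[0.009,0.0694,0,0,0,-0.0411,-0.06],[0.02,0.1027,0,0,0,-0.0616,-0.06],[0.0354,0.1342,0,0,0,-0.0821,-0.06],[0.0546,0.1635,0,0,0,-0.1027,-0.06],[0.0775,0.19,0,0,0,-0.1232,-0.06],[0.1036,0.2136,0,0,0,-0.1437,-0.06],[0.132,0.2332,0,0,0,-0.1639,-0.06]]]}}

```text
time_s: 15.95
ee_pos: [0.5144, 0.2474, 0.1421]
eef_rot: [-3.141, 0.001, 1.108]
force: [-2.1, 1.0, -0.0]
grip_width: 0.0441
grip_force: 0.9
```

{"api": "play_rows", "payload": {"motion": [[[0.0023,0.035,0,0,0,-0.0205,-0.06],[0.009,0.0694,0,0,0,-0.0411,-0.06],[0.02,0.1027,0,0,0,-0.0616,-0.06],[0.0354,0.1342,0,0,0,-0.0821,-0.06],[0.0546,0.1635,0,0,0,-0.1027,-0.06],[0.0775,0.19,0,0,0,-0.1232,-0.06],[0.1036,0.2136,0,0,0,-0.1437,-0.06],[0.132,0.2332,0,0,0,-0.1639,-0.06],[0.132,0.2332,0,0,0,-0.1639,0.2],[0.132,0.2332,0,0,0,-0.1639,0.3]]]}}

```text
time_s: 16.95
ee_pos: [0.5812, 0.2506, 0.142]
eef_rot: [-3.141, -0.0, 2.128]
force: [-0.8, -0.7, -1.0]
grip_width: 0.057
grip_force: 0.0
```

{"api": "play_rows", "payload": {"motion": [[[0,0,0,0,0,0,0.3],[0,0,-0.1,0,0,0,0.3],[0,0,-0.3,0,0,0.02,0.3],[0,0,-0.5,0,0,0.043,0.3],[0,0,-0.7,0,0,0.066,0.3],[0,0,-0.7,0,0,0.089,0.3],[0,0,-0.7,0,0,0.112,0.3],[0,0,-0.7,0,0,0.135,0.3],[0,0,-0.7,0,0,0.158,0.3],[0,0,-0.7,0,0,0.18,0.3]]]}}

```text
time_s: 17.95
ee_pos: [0.5811, 0.2506, 0.3173]
eef_rot: [3.142, -0.0, 0.992]
force: [-0.2, 0.4, -0.6]
grip_width: 0.0609
grip_force: 0.0
```

{"api": "play_rows", "payload": {"motion": [[[0,0,0,0,0,0.023,0.3],[0,0,0,0,0,0.046,0.3],[0,0,0,0,0,0.069,0.3],[0,0,0,0,0,0.092,0.3],[0,0,0,0,0,0.115,0.3],[0,0,0,0,0,0.138,0.3],[0,0,0,0,0,0.15,0.3],[0,0,0,0,0,0.15,0.3]]]}}

```text
time_s: 18.75
ee_pos: [0.5812, 0.2506, 0.3173]
eef_rot: [-3.142, -0.0, 0.055]
force: [-0.3, -0.2, -0.3]
grip_width: 0.0611
grip_force: 0.0
```

```bash
python3 look.py w6 | head -1
```

```text
t 18.75 tcp [0.5812 0.2506 0.3173] rpy [-3.1415e+00 -1.0000e-04  5.4500e-02] q [0.35 0.45 1.11 0.   1.58 1.87] F [-0.3 -0.2 -0.3] w 0.0611
```

{"api": "play_rows", "payload": {"motion": [[[-0.1,0.2,0,0,0,0,0.3],[-0.2,0.4,0,0,0,0,0.3],[-0.3,0.6,0,0,0,0,0.3],[-0.408,0.82,0,0,0,0,0.3],[-0.408,0.82,0,0,0,0,0.3],[-0.408,0.82,0,0,0,0,0.3]]]}}

```text
time_s: 19.4
ee_pos: [0.4902, 0.0377, 0.3179]
eef_rot: [3.141, -0.001, 0.056]
force: [0.1, 0.0, -0.6]
grip_width: 0.0611
grip_force: 0.0
```

{"api": "play_rows", "payload": {"motion": [[[-0.1,0.2,0,0,0,0,0.3],[-0.2,0.4,0,0,0,0,0.3],[-0.3,0.6,0,0,0,0,0.3],[-0.408,0.82,0,0,0,0,0.3],[-0.408,0.82,0,0,0,0,0.3],[-0.408,0.82,0,0,0,0,0.3],[-0.408,0.82,0,0,0,0,0.3]]]}}

```text
time_s: 20.1
ee_pos: [0.4013, -0.1701, 0.3172]
eef_rot: [-3.141, -0.0, 0.057]
force: [-0.2, -0.1, 0.7]
grip_width: 0.0609
grip_force: 0.0
```

```bash
cat > mat.py <<'E'
from look import *
def items(c,x0=.33,x1=.62,y0=-.34,y1=-.06):
    P=wcloud(c);f=c["frame"].astype(int);v,u=np.mgrid[0:480,0:640]
    # white blobs on mat by colour, top outline via ray onto top height from depth
    m=(f.min(-1)>140)&(f.max(-1)-f.min(-1)<45)&(P[...,0]>x0)&(P[...,0]<x1)&(P[...,1]>y0)&(P[...,1]<y1)&(P[...,2]<.03)
    m=cv2.morphologyEx(m.astype(np.uint8),cv2.MORPH_CLOSE,np.ones((5,5)))
    n,l,s,ce=cv2.connectedComponentsWithStats(m)
    for i in range(1,n):
        if not 60<s[i,4]<6000: continue
        q=P[l==i]; zt=np.percentile(q[:,2],70); t=(l==i)&(P[...,2]>zt-.005)
        vv,uu=np.nonzero(t); W=wplane(c,uu,vv,zt)[:,:2].astype(np.float32)
        r=cv2.minAreaRect(W);h=cv2.convexHull(W); (ex,ey),er=cv2.minEnclosingCircle(W)
        fill=cv2.contourArea(h)/(np.pi*er**2)
        M=cv2.moments(h); print("px",ce[i].round(),"n",s[i,4],"z",zt.round(4),"rect",np.round(r[0],4),np.round(r[1],4),round(r[2],1),"fill",round(fill,2),"hullc",round(M['m10']/M['m00'],4),round(M['m01']/M['m00'],4))
if __name__=="__main__":
    c=grab(sys.argv[1]); items(c)
E
python3 mat.py w7
```

```text
t 20.1 tcp [ 0.4013 -0.1701  0.3172] rpy [-3.1414e+00 -2.0000e-04  5.7100e-02] q [-0.49 -0.02  1.67  0.    1.49  1.03] F [-0.2 -0.1  0.7] w 0.0609
```

View pics/w7.png

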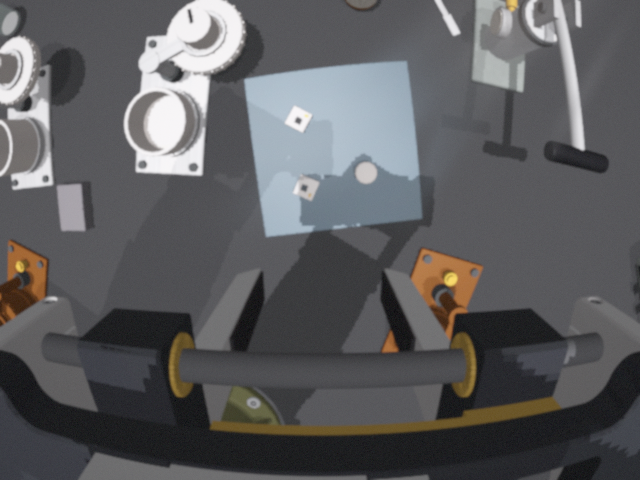

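Both mouths are open, with the squat at (165,122) and the tall at (10,148). The modules are at (298,119) and (306,188), the puck at (367,172). The colour mask needs fixing because of the shadow.

```bash
cat > mat.py <<'E'
from look import *
def items(c):
    P=wcloud(c);f=c["frame"].astype(int)
    b=((f[...,2]-f[...,0]>18)&(f[...,2]>f[...,1])).astype(np.uint8)
    b=cv2.morphologyEx(b,cv2.MORPH_OPEN,np.ones((3,3)))
    n,l,s,_=cv2.connectedComponentsWithStats(b); k=1+np.argmax(s[1:,4])
    cs,_=cv2.findContours((l==k).astype(np.uint8),cv2.RETR_EXTERNAL,cv2.CHAIN_APPROX_NONE)
    hull=np.zeros_like(b); cv2.fillConvexPoly(hull,cv2.convexHull(cs[0]),1)
    z0=np.median(P[l==k][:,2]); print("mat z",z0.round(4))
    m=(hull>0)&(P[...,2]>z0+.005)&(P[...,2]<.04)&(f[...,2]-f[...,0]<18)
    m=cv2.morphologyEx(m.astype(np.uint8),cv2.MORPH_CLOSE,np.ones((5,5)))
    n,l,s,ce=cv2.connectedComponentsWithStats(m)
    for i in range(1,n):
        if not 80<s[i,4]<6000: continue
        q=P[l==i]; zt=np.percentile(q[:,2],60); t=(l==i)&(P[...,2]>zt-.004)
        vv,uu=np.nonzero(t); W=wplane(c,uu,vv,zt)[:,:2].astype(np.float32)
        r=cv2.minAreaRect(W);h=cv2.convexHull(W); (ex,ey),er=cv2.minEnclosingCircle(W); M=cv2.moments(h)
        print("px",ce[i].round(),"n",s[i,4],"z",zt.round(4),"rect",np.round(r[0],4),np.round(r[1],4),round(r[2],1),"fill",round(cv2.contourArea(h)/(np.pi*er**2),2),"hullc",round(M['m10']/M['m00'],4),round(M['m01']/M['m00'],4))
if __name__=="__main__":
    c=grab(sys.argv[1]); items(c)
E
python3 -c "
from mat import *
c=dict(np.load('w7.npz'));items(c)
f=c['frame'];P=wcloud(c)
for p in((298,112),(306,182),(367,172),(330,120)):print(f[p[1],p[0]],P[p[1],p[0]].round(4))
# jar mouths
for u,v in((165,122),):
  m=abs(P[...,2]-.060)<.003;m[200:]=0;Q=P[m];Q=Q[np.hypot(Q[:,0]-.498,Q[:,1]-.037)<.06];print(cv2.minEnclosingCircle(Q[:,:2].astype(np.float32)))
"
```

```text
mat z 0.0008
px [298. 119.] n 439 z 0.0121 rect [ 0.5042 -0.1344] [0.0268 0.0257] 65.5 fill 0.67 hullc 0.5043 -0.1342
px [365. 172.] n 391 z 0.014 rect [ 0.4418 -0.2217] [0.0265 0.0265] 3.9 fill 0.89 hullc 0.4419 -0.2217
px [306. 187.] n 425 z 0.0121 rect [ 0.4183 -0.1478] [0.0264 0.0265] 70.2 fill 0.72 hullc 0.4183 -0.148
[247 245 246] [ 0.5127 -0.1335  0.0108]
[198 195 194] [ 0.4251 -0.1481  0.0115]
[206 201 200] [ 0.4425 -0.2237  0.0127]
[176 190 202] [ 0.5052 -0.1738  0.0016]
((0.5066123008728027, 0.03553197532892227), 0.05105290934443474)
```

{"api": "play_rows", "payload": {"motion": [[[0.15,0.216,0,0,0,0,0.3],[0.15,0.216,0.2,0,0,0,0.3],[0.15,0.216,0.4,0,0,0,0.2],[0.15,0.216,0.6,0,0,0,0.1],[0.15,0.216,0.8,0,0,0,0.1],[0.15,0.216,0.88,0,0,0,0.1],[0.15,0.216,0.88,0,0,0,0.1]]]}}

```text
time_s: 20.85
ee_pos: [0.4409, -0.22, 0.0943]
eef_rot: [-3.138, 0.005, 0.059]
force: [0.6, -0.5, 0.8]
grip_width: 0.0516
grip_force: 0.0
```

```bash
python3 mat.py w8
```

```text
t 20.85 tcp [ 0.4409 -0.22    0.0943] rpy [-3.1382  0.0047  0.0594] q [-0.54  0.33  1.81  0.    1.01  0.97] F [ 0.6 -0.5  0.8] w 0.0516
mat z 0.0008
px [202. 152.] n 1472 z 0.012 rect [ 0.5044 -0.1348] [0.0268 0.0267] 65.1 fill 0.67 hullc 0.5044 -0.1348
px [326. 249.] n 1323 z 0.0139 rect [ 0.4426 -0.222 ] [0.0274 0.027 ] 3.4 fill 0.92 hullc 0.4426 -0.2222
px [222. 273.] n 1274 z 0.012 rect [ 0.4196 -0.1484] [0.0261 0.0278] 69.1 fill 0.67 hullc 0.4194 -0.1484
```

View pics/w8.png

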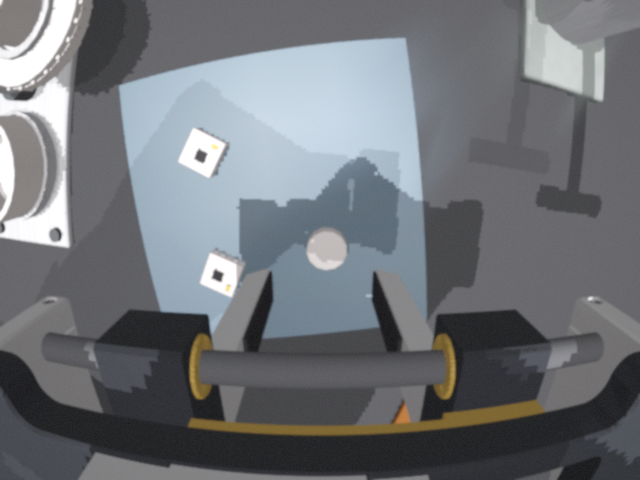

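The puck at (326,249) is centred between the fingers. Modules are at (202,152) and (222,273).

{"api": "play_rows", "payload": {"motion": [[[0.006,0.004,0.1,0,0,0,0.1],[0.006,0.004,0.2,0,0,0,0.1],[0.006,0.004,0.27,0,0,0,0.1],[0.006,0.004,0.3,0,0,0,0.1],[0.006,0.004,0.3,0,0,0,0.1],[0.006,0.004,0.3,0,0,0,-1],[0.006,0.004,0.3,0,0,0,-1],[0.006,0.004,0.3,0,0,0,-1],[0.006,0.004,0.3,0,0,0,-1],[0.006,0.004,0.3,0,0,0,-1]]], "grip_force": 15}}

```text
time_s: 21.9
ee_pos: [0.4435, -0.2232, 0.0229]
eef_rot: [3.141, -0.001, 0.057]
force: [-0.6, 0.2, 7.4]
grip_width: 0.0272
grip_force: 15.0
```

{"api": "play_rows", "payload": {"motion": [[[0,0,-0.05,0,0,0,-1],[0,0,-0.2,0,0,0,-1],[0,0,-0.4,0,0,0,-1],[0,0,-0.6,0,0,0,-1],[0,0,-0.8,0,0,0,-1],[0,0,-0.92,0,0,0,-1],[0,0,-0.92,0,0,0,-1],[0,0,-0.92,0,0,0,-1]]]}}

```text
time_s: 22.7
ee_pos: [0.4429, -0.2228, 0.2526]
eef_rot: [3.141, -0.001, 0.057]
force: [0.1, -0.1, -1.2]
grip_width: 0.0274
grip_force: 15.0
```

{"api": "play_rows", "payload": {"motion": [[[0.02,-0.16,0,0,0,0,-1],[0.04,-0.34,0,0,0,0,-1],[0.065,-0.52,0,0,0,0,-1],[0.0865,-0.697,0,0,0,0,-1],[0.0865,-0.697,0,0,0,0,-1]]]}}

```text
time_s: 23.2
ee_pos: [0.4542, -0.0438, 0.251]
eef_rot: [-3.14, 0.002, 0.061]
force: [0.7, -0.2, -0.8]
grip_width: 0.0272
grip_force: 15.0
```

{"api": "play_rows", "payload": {"motion": [[[0.02,-0.16,0,0,0,0,-1],[0.04,-0.34,0,0,0,0,-1],[0.065,-0.52,0,0,0,0,-1],[0.0865,-0.697,0,0,0,0,-1],[0.0865,-0.697,0,0,0,0,-1]]]}}

```text
time_s: 23.7
ee_pos: [0.4659, 0.1307, 0.2507]
eef_rot: [-3.141, 0.003, 0.061]
force: [-0.0, -0.9, 0.2]
grip_width: 0.0275
grip_force: 15.0
```

{"api": "play_rows", "payload": {"motion": [[[0.02,-0.16,0,0,0,0,-1],[0.04,-0.34,0,0,0,0,-1],[0.065,-0.52,0,0,0,0,-1],[0.0865,-0.65,0,0,0,0,-1],[0.0865,-0.697,0,0,0,0,-1],[0.0865,-0.697,0,0,0,0,-1],[0.0865,-0.697,0,0,0,0,-1]]]}}

```text
time_s: 24.4
ee_pos: [0.4783, 0.3012, 0.2517]
eef_rot: [3.141, 0.001, 0.056]
force: [-0.4, 0.4, -0.6]
grip_width: 0.0274
grip_force: 15.0
```

```bash
cat > rim.py <<'E'
from look import *
from scipy.optimize import least_squares
def rim(c,xy,zr):
    P=wcloud(c);m=(abs(P[...,2]-zr)<.003)&(abs(np.hypot(P[...,0]-xy[0],P[...,1]-xy[1])-.0395)<.008);Q=P[m]
    r=least_squares(lambda p:np.hypot(Q[:,0]-p[0],Q[:,1]-p[1])-p[2],[*xy,.0395],loss="soft_l1",f_scale=.002)
    a=np.arctan2(Q[:,1]-xy[1],Q[:,0]-xy[0]);print("rim",len(Q),r.x.round(4),"z",np.median(Q[:,2]).round(4),"arc",np.histogram(a,8,(-np.pi,np.pi))[0])
if __name__=="__main__": c=grab(sys.argv[1]); rim(c,(float(sys.argv[2]),float(sys.argv[3])),float(sys.argv[4]))
E
python3 rim.py w9 .478 .303 .085
```

```text
t 24.4 tcp [0.4783 0.3012 0.2517] rpy [3.1408e+00 9.0000e-04 5.6200e-02] q [ 0.5   0.32  1.44 -0.    1.39  2.01] F [-0.4  0.4 -0.6] w 0.0274
rim 1383 [0.4785 0.3026 0.0391] z 0.0845 arc [103 184 190 198 190 188 184 146]
```

View pics/w9.png

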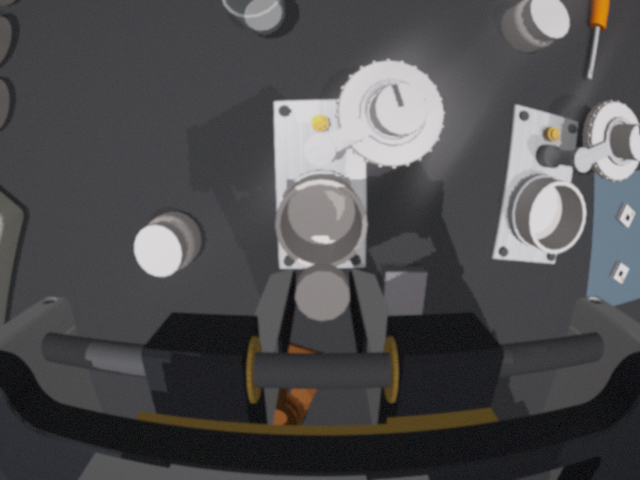

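The puck at (322,295) is held above the tall jar's mouth (322,220), and the cap is clear at (397,108). Lowering.

{"api": "play_rows", "payload": {"motion": [[[0.001,-0.006,0.1,0,0,0,-1],[0.001,-0.006,0.25,0,0,0,-1],[0.001,-0.006,0.4,0,0,0,-1],[0.001,-0.006,0.52,0,0,0,-1],[0.001,-0.006,0.62,0,0,0,-1],[0.001,-0.006,0.72,0,0,0,-1],[0.001,-0.006,0.79,0,0,0,-1],[0.001,-0.006,0.83,0,0,0,-1],[0.001,-0.006,0.83,0,0,0,-1]]]}}

```text
time_s: 25.35
ee_pos: [0.4781, 0.303, 0.044]
eef_rot: [3.141, 0.001, 0.056]
force: [0.2, 0.2, -1.1]
grip_width: 0.0269
grip_force: 15.0
```

{"api": "play_rows", "payload": {"motion": [[[0,0,0,0,0,0,-0.24],[0,0,0,0,0,0,-0.24],[0,0,0,0,0,0,-0.24],[0,0,-0.1,0,0,0,-0.24],[0,0,-0.3,0,0,0,-0.24],[0,0,-0.5,0,0,0,-0.24],[0,0,-0.7,0,0,0,0],[0,0,-0.83,0,0,0,0.1],[0,0,-0.83,0,0,0,0.1],[0,0,-0.83,0,0,0,0.1]]]}}

```text
time_s: 26.35
ee_pos: [0.4782, 0.3041, 0.2524]
eef_rot: [-3.141, -0.001, 0.057]
force: [0.1, 1.1, -0.4]
grip_width: 0.0518
grip_force: 0.0
```

```bash
python3 look.py w10|head -1; python3 -c "
from look import *
c=dict(np.load('w10.npz'));P=wcloud(c);Q=P[np.hypot(P[...,0]-.4785,P[...,1]-.3026)<.032];print(np.histogram(Q[:,2],[0,.01,.018,.024,.032,.06,.1]))
Q=Q[(Q[:,2]>.024)&(Q[:,2]<.032)];print(Q.mean(0))"
```

```text
t 26.35 tcp [0.4782 0.3041 0.2524] rpy [-3.1412e+00 -9.0000e-04  5.7100e-02] q [0.5  0.32 1.43 0.   1.39 2.02] F [ 0.1  1.1 -0.4] w 0.0518
(array([   0, 2008,   19,  527,    0,    0]), array([0.   , 0.01 , 0.018, 0.024, 0.032, 0.06 , 0.1  ]))
[0.47754904 0.3039815  0.02771886]
```

{"api": "play_rows", "payload": {"motion": [[[-0.04,0.19,0,0,0,0,0.1],[-0.08,0.38,0,0,0,0,0.1],[-0.12,0.57,0,0,0,0,0.1],[-0.16,0.76,0,0,0,0,0.1],[-0.188,0.899,0,0,0,0,0.1]]]}}

```text
time_s: 26.9
ee_pos: [0.4429, 0.0749, 0.2508]
eef_rot: [3.141, 0.002, 0.056]
force: [-0.3, -0.2, 0.0]
grip_width: 0.0519
grip_force: 0.0
```

{"api": "play_rows", "payload": {"motion": [[[-0.04,0.19,0,0,0,0.02,0.1],[-0.08,0.38,0,0,0,0.04,0.1],[-0.12,0.57,0,0,0,0.067,0.1],[-0.16,0.76,0,0,0,0.067,0.1],[-0.188,0.899,0,0,0,0.067,0.1],[-0.188,0.899,0.2,0,0,0.067,0.1],[-0.188,0.899,0.4,0,0,0.067,0.1],[-0.188,0.899,0.4,0,0,0.067,0.1],[-0.188,0.899,0.4,0,0,0.067,0.1]]]}}

```text
time_s: 27.8
ee_pos: [0.41, -0.1499, 0.1526]
eef_rot: [-3.141, 0.002, -0.364]
force: [0.4, -0.5, -0.3]
grip_width: 0.0515
grip_force: 0.0
```

```bash
python3 mat.py w11
```

```text
t 27.8 tcp [ 0.41   -0.1499  0.1526] rpy [-3.1415e+00  2.0000e-03 -3.6380e-01] q [-0.43  0.13  1.91 -0.    1.11  1.5 ] F [ 0.4 -0.5 -0.3] w 0.0515
mat z 0.0008
px [263. 132.] n 1031 z 0.0121 rect [ 0.504  -0.1343] [0.0263 0.0261] 67.1 fill 0.67 hullc 0.5042 -0.1344
px [317. 222.] n 1016 z 0.0121 rect [ 0.4188 -0.1486] [0.0259 0.0254] 69.1 fill 0.65 hullc 0.4187 -0.1486
```

{"api": "play_rows", "payload": {"motion": [[[0.031,-0.017,0.1,0,0,0,0.1],[0.031,-0.017,0.25,0,0,0,0.1],[0.031,-0.017,0.4,0,0,0,0.1],[0.031,-0.017,0.49,0,0,0,0.1],[0.031,-0.017,0.525,0,0,0,0.1],[0.031,-0.017,0.525,0,0,0,-1],[0.031,-0.017,0.525,0,0,0,-1],[0.031,-0.017,0.525,0,0,0,-1],[0.031,-0.017,0.525,0,0,0,-1],[0.031,-0.017,0.525,0,0,0,-1]]], "grip_force": 12}}

```text
time_s: 28.85
ee_pos: [0.4195, -0.1491, 0.0222]
eef_rot: [3.141, -0.002, -0.364]
force: [-1.3, 1.3, 10.1]
grip_width: 0.026
grip_force: 12.0
```

{"api": "play_rows", "payload": {"motion": [[[0,0,-0.05,0,0,0,-1],[0,0,-0.2,0,0,0,-1],[0,0,-0.4,0,0,0,-1],[0,0,-0.6,0,0,0,-1],[0,0,-0.8,0,0,0,-1],[0,0,-0.8,0,0,0,-1],[0,0,-0.8,0,0,0,-1]]]}}

```text
time_s: 29.55
ee_pos: [0.4188, -0.1488, 0.2222]
eef_rot: [3.141, -0.003, -0.364]
force: [-1.0, -0.5, -1.1]
grip_width: 0.0258
grip_force: 12.0
```

{"api": "play_rows", "payload": {"motion": [[[-0.004,-0.15,0,0,0,-0.02,-1],[-0.01,-0.35,0,0,0,-0.04,-1],[-0.015,-0.55,0,0,0,-0.0524,-1],[-0.02,-0.72,0,0,0,-0.0524,-1],[-0.02,-0.792,0,0,0,-0.0524,-1],[-0.02,-0.792,0,0,0,-0.0524,-1],[-0.02,-0.792,0,0,0,-0.0524,-1]]]}}

```text
time_s: 30.25
ee_pos: [0.484, 0.0378, 0.2198]
eef_rot: [3.141, 0.002, -0.034]
force: [1.1, 0.2, 0.2]
grip_width: 0.0259
grip_force: 12.0
```

```bash
python3 rim.py w12 .4985 .0375 .060
```

```text
t 30.25 tcp [0.484  0.0378 0.2198] rpy [ 3.1413e+00  2.3000e-03 -3.4100e-02] q [ 0.    0.16  1.7  -0.    1.28  1.61] F [1.1 0.2 0.2] w 0.0259
rim 1594 [0.4982 0.037  0.0391] z 0.0595 arc [206 200 201 213 199 192 188 195]
```

{"api": "play_rows", "payload": {"motion": [[[0.007,0.002,0.1,0,0,0,-1],[0.007,0.002,0.25,0,0,0,-1],[0.007,0.002,0.4,0,0,0,-1],[0.007,0.002,0.5,0,0,0,-1],[0.007,0.002,0.58,0,0,0,-1],[0.007,0.002,0.65,0,0,0,-1],[0.007,0.002,0.7,0,0,0,-1],[0.007,0.002,0.725,0,0,0,-1],[0.007,0.002,0.725,0,0,0,-1]]]}}

```text
time_s: 31.2
ee_pos: [0.4861, 0.037, 0.0393]
eef_rot: [3.142, 0.001, -0.035]
force: [-0.1, 0.4, -0.7]
grip_width: 0.0259
grip_force: 12.0
```

{"api": "play_rows", "payload": {"motion": [[[0,0,0,0,0,0,-0.36],[0,0,0,0,0,0,-0.36],[0,0,0,0,0,0,-0.36],[0,0,-0.06,0,0,0,-0.36],[0,0,-0.16,0,0,0,-0.36],[0,0,-0.3,0,0,0,-0.36],[0,0,-0.5,0,0,0,-0.36],[0,0,-0.73,0,0,0,0.1],[0,0,-0.73,0,0,0,0.1],[0,0,-0.73,0,0,0,0.1]]]}}

```text
time_s: 32.2
ee_pos: [0.4868, 0.0375, 0.2237]
eef_rot: [-3.141, -0.003, -0.035]
force: [-0.4, 0.6, 0.0]
grip_width: 0.0499
grip_force: 0.0
```

```bash
cat > inj.py <<'E'
from look import *
def inj(c,x,y):
    P=wcloud(c);m=np.hypot(P[...,0]-x,P[...,1]-y)<.031;Q=P[m];print(np.histogram(Q[:,2],[0,.01,.019,.024,.03,.035,.06,.1])[0])
    Q=Q[(Q[:,2]>.022)&(Q[:,2]<.045)];print(cv2.minAreaRect(Q[:,:2].astype(np.float32)),Q[:,2].max())
c=grab(sys.argv[1]);inj(c,float(sys.argv[2]),float(sys.argv[3]))
E
python3 inj.py w13 .4982 .037
```

```text
t 32.2 tcp [0.4868 0.0375 0.2237] rpy [-3.1415 -0.0034 -0.0346] q [ 0.    0.16  1.69 -0.    1.28  1.61] F [-0.4  0.6  0. ] w 0.0499
[   0 2206   28  686    0    0    0]
((0.48533910512924194, 0.037563957273960114), (0.026569562032818794, 0.026280004531145096), 88.28944396972656) 0.028060145030511463
```

{"api": "play_rows", "payload": {"motion": [[[0.01,0.14,0,0,0,0.02,0.1],[0.03,0.34,0,0,0,0.04,0.1],[0.05,0.54,0,0,0,0.059,0.1],[0.06,0.686,0.1,0,0,0.059,0.1],[0.06,0.686,0.28,0,0,0.059,0.1],[0.06,0.686,0.28,0,0,0.059,0.1],[0.06,0.686,0.28,0,0,0.059,0.1],[0.06,0.686,0.28,0,0,0.059,0.1]]]}}

```text
time_s: 33.05
ee_pos: [0.4961, -0.134, 0.1537]
eef_rot: [-3.141, -0.002, -0.404]
force: [-0.2, -0.1, 1.1]
grip_width: 0.0518
grip_force: 0.0
```

```bash
python3 mat.py w14
```

```text
t 33.05 tcp [ 0.4961 -0.134   0.1537] rpy [-3.1414e+00 -1.7000e-03 -4.0430e-01] q [-0.34  0.29  1.71  0.    1.14  1.64] F [-0.2 -0.1  1.1] w 0.0518
mat z 0.0008
px [319. 222.] n 990 z 0.0121 rect [ 0.5048 -0.1348] [0.0256 0.0264] 66.2 fill 0.65 hullc 0.5049 -0.1346
```

{"api": "play_rows", "payload": {"motion": [[[0.033,-0.011,0.1,0,0,0.0015,0.1],[0.033,-0.011,0.25,0,0,0.0015,0.1],[0.033,-0.011,0.4,0,0,0.0015,0.1],[0.033,-0.011,0.49,0,0,0.0015,0.1],[0.033,-0.011,0.53,0,0,0.0015,0.1],[0.033,-0.011,0.53,0,0,0.0015,-1],[0.033,-0.011,0.53,0,0,0.0015,-1],[0.033,-0.011,0.53,0,0,0.0015,-1],[0.033,-0.011,0.53,0,0,0.0015,-1],[0.033,-0.011,0.53,0,0,0.0015,-1]]], "grip_force": 12}}

```text
time_s: 34.1
ee_pos: [0.5046, -0.1352, 0.0206]
eef_rot: [-3.141, -0.002, -0.415]
force: [-1.3, 1.1, 7.3]
grip_width: 0.0257
grip_force: 12.0
```

{"api": "play_rows", "payload": {"motion": [[[0,0,-0.05,0,0,0,-1],[0,0,-0.2,0,0,0,-1],[0,0,-0.4,0,0,0,-1],[0,0,-0.6,0,0,0,-1],[0,0,-0.8,0,0,0,-1],[0,0,-0.8,0,0,0,-1],[0,0,-0.8,0,0,0,-1]]]}}

```text
time_s: 34.8
ee_pos: [0.5041, -0.1352, 0.2209]
eef_rot: [-3.141, -0.002, -0.415]
force: [-1.1, -0.3, -0.8]
grip_width: 0.026
grip_force: 12.0
```

{"api": "play_rows", "payload": {"motion": [[[-0.05,-0.14,0,0,0,-0.02,-1],[-0.12,-0.3,0,0,0,-0.04,-1],[-0.19,-0.48,0,0,0,-0.0605,-1],[-0.25,-0.641,0,0,0,-0.0605,-1],[-0.25,-0.641,0,0,0,-0.0605,-1],[-0.25,-0.641,0,0,0,-0.0605,-1],[-0.25,-0.641,0,0,0,-0.0605,-1]]]}}

```text
time_s: 35.5
ee_pos: [0.5112, 0.0358, 0.2189]
eef_rot: [3.141, 0.002, -0.036]
force: [-0.4, 0.2, -0.6]
grip_width: 0.0254
grip_force: 12.0
```

```bash
python3 inj.py w15 .4982 .037
```

```text
t 35.5 tcp [0.5112 0.0358 0.2189] rpy [ 3.1414e+00  1.5000e-03 -3.5700e-02] q [-0.    0.22  1.63 -0.    1.29  1.6 ] F [-0.4  0.2 -0.6] w 0.0254
[   0 2114   55  677    0    0    0]
((0.4854540228843689, 0.037109773606061935), (0.025870608165860176, 0.02679552510380745), 87.7545166015625) 0.028347795897479044
```

{"api": "play_rows", "payload": {"motion": [[[0.001,-0.003,0.1,0,0,0,-1],[0.001,-0.003,0.25,0,0,0,-1],[0.001,-0.003,0.4,0,0,0,-1],[0.001,-0.003,0.5,0,0,0,-1],[0.001,-0.003,0.58,0,0,0,-1],[0.001,-0.003,0.65,0,0,0,-1],[0.001,-0.003,0.69,0,0,0,-1],[0.001,-0.003,0.72,0,0,0,-1],[0.001,-0.003,0.72,0,0,0,-1]]]}}

```text
time_s: 36.45
ee_pos: [0.5118, 0.0368, 0.0395]
eef_rot: [3.141, 0.0, -0.036]
force: [-0.9, -0.2, -0.1]
grip_width: 0.0258
grip_force: 12.0
```

{"api": "play_rows", "payload": {"motion": [[[0,0,0,0,0,0,-0.36],[0,0,0,0,0,0,-0.36],[0,0,0,0,0,0,-0.36],[0,0,-0.06,0,0,0,-0.36],[0,0,-0.16,0,0,0,-0.36],[0,0,-0.3,0,0,0,-0.36],[0,0,-0.5,0,0,0,-0.36],[-0.1,0,-0.73,0,0,0,0.1],[-0.2,0,-0.73,0,0,0,0.1],[-0.2,0,-0.73,0,0,0,0.1]]]}}

```text
time_s: 37.45
ee_pos: [0.4605, 0.0394, 0.2249]
eef_rot: [-3.141, -0.004, -0.034]
force: [-0.3, -0.3, -0.4]
grip_width: 0.0496
grip_force: 0.0
```

```bash
python3 inj.py w16 .4982 .037; python3 -c "
import cv2;from look import *
c=dict(np.load('w16.npz'));P=wcloud(c)
for z in(.117,.142):
  m=abs(P[...,2]-z)<.004; n,l,s,ce=cv2.connectedComponentsWithStats(m.astype(np.uint8))
  for i in range(1,n):
    if s[i,4]>150 and ce[i][1]<300:
      Q=P[l==i];(x,y),r=cv2.minEnclosingCircle(Q[:,:2].astype(np.float32));print(z,ce[i].round(),s[i,4],round(x,4),round(y,4),round(r,4),np.median(Q[:,2]).round(4))"
```

```text
t 37.45 tcp [0.4605 0.0394 0.2249] rpy [-3.1413 -0.0043 -0.0343] q [0.01 0.1  1.76 0.   1.28 1.61] F [-0.3 -0.3 -0.4] w 0.0496
[   0 1472   20 1015  352  110    0]
((0.49958762526512146, 0.0375576913356781), (0.027007661759853363, 0.05311540514230728), 88.34701538085938) 0.03760896702913191
0.117 [406.  60.] 2087 0.596 -0.0265 0.0201 0.1168
0.117 [ 82. 112.] 235 0.5805 0.2455 0.0193 0.1172
0.142 [ 53. 110.] 1395 0.5813 0.2487 0.0204 0.1418
```

View pics/w16.png

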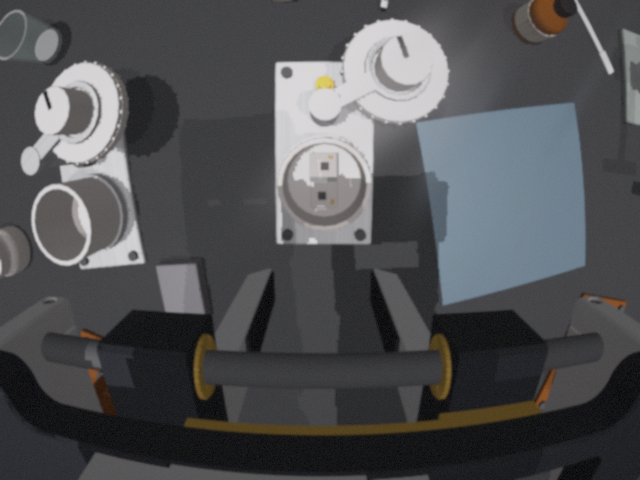

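Both modules sit in the squat jar at (322,165) and (322,193). The mat is empty. The caps wait at (405,60) and (55,110). Closing the squat jar first.

{"api": "play_rows", "payload": {"motion": [[[0.15,0.05,0,0,0,-0.022,0.3],[0.3,0.12,0,0,0,-0.044,0.3],[0.45,0.19,0,0,0,-0.066,0.3],[0.551,0.245,0,0,0,-0.088,0.3],[0.551,0.245,0,0,0,-0.11,0.3],[0.551,0.245,0,0,0,-0.132,0.3],[0.551,0.245,0,0,0,-0.154,0.3],[0.551,0.245,0,0,0,-0.176,0.3],[0.551,0.245,0,0,0,-0.198,0.3],[0.551,0.245,0,0,0,-0.22,0.3]]]}}

```text
time_s: 38.5
ee_pos: [0.5976, -0.0269, 0.2208]
eef_rot: [-3.14, 0.0, 1.353]
force: [0.0, 0.2, -0.5]
grip_width: 0.0611
grip_force: 0.0
```

{"api": "play_rows", "payload": {"motion": [[[0,0,0,0,0,-0.023,0.3],[0,0,0,0,0,-0.046,0.3],[0,0,0,0,0,-0.069,0.3],[0,0,0,0,0,-0.092,0.3],[0,0,0,0,0,-0.107,0.3],[0,0,0,0,0,-0.107,0.3],[0,0,0,0,0,-0.107,0.3]]]}}

```text
time_s: 39.2
ee_pos: [0.5975, -0.0269, 0.2214]
eef_rot: [-3.141, -0.001, 2.017]
force: [-0.6, 0.3, 0.2]
grip_width: 0.0608
grip_force: 0.0
```

{"api": "play_rows", "payload": {"motion": [[[0.004,-0.005,0.1,0,0,0,0.3],[0.004,-0.005,0.22,0,0,0,0.3],[0.004,-0.005,0.32,0,0,0,0.3],[0.004,-0.005,0.39,0,0,0,0.3],[0.004,-0.005,0.416,0,0,0,0.3],[0.004,-0.005,0.416,0,0,0,-0.06],[0.004,-0.005,0.416,0,0,0,-0.06],[0.004,-0.005,0.416,0,0,0,-0.06],[0.004,-0.005,0.416,0,0,0,-0.06]]]}}

```text
time_s: 40.1
ee_pos: [0.5961, -0.0265, 0.119]
eef_rot: [3.14, 0.001, 2.02]
force: [-0.0, 0.3, 0.4]
grip_width: 0.044
grip_force: 0.0
```

{"api": "play_rows", "payload": {"motion": [[[0.0023,-0.035,0,0,0,0.0205,-0.06],[0.009,-0.0694,0,0,0,0.0411,-0.06],[0.02,-0.1027,0,0,0,0.0616,-0.06],[0.0354,-0.1342,0,0,0,0.0821,-0.06],[0.0546,-0.1635,0,0,0,0.1027,-0.06],[0.0775,-0.19,0,0,0,0.1232,-0.06],[0.1036,-0.2136,0,0,0,0.1437,-0.06],[0.132,-0.2332,0,0,0,0.1639,-0.06]]]}}

```text
time_s: 40.9
ee_pos: [0.5289, -0.0223, 0.1189]
eef_rot: [3.14, -0.0, 0.984]
force: [2.0, -1.6, 0.6]
grip_width: 0.044
grip_force: 0.9
```

{"api": "play_rows", "payload": {"motion": [[[0.0023,-0.035,0,0,0,0.0205,-0.06],[0.009,-0.0694,0,0,0,0.0411,-0.06],[0.02,-0.1027,0,0,0,0.0616,-0.06],[0.0354,-0.1342,0,0,0,0.0821,-0.06],[0.0546,-0.1635,0,0,0,0.1027,-0.06],[0.0775,-0.19,0,0,0,0.1232,-0.06],[0.1036,-0.2136,0,0,0,0.1437,-0.06],[0.132,-0.2332,0,0,0,0.1639,-0.06]]]}}

```text
time_s: 41.7
ee_pos: [0.4983, 0.0377, 0.1188]
eef_rot: [3.141, -0.001, -0.045]
force: [0.6, -1.9, 0.8]
grip_width: 0.0443
grip_force: 0.7
```

{"api": "play_rows", "payload": {"motion": [[[0,-0.008,0,0,0,0,-0.06],[0,-0.014,0,0,0,0,-0.06],[0,-0.014,0,0,0,0,-0.06]]]}}

```text
time_s: 42.0
ee_pos: [0.4983, 0.0397, 0.1187]
eef_rot: [3.139, 0.0, -0.036]
force: [-4.7, -11.5, 3.4]
grip_width: 0.044
grip_force: 5.6
```

{"api": "play_rows", "payload": {"motion": [[[0,0.016,0,0,0,0,0.1],[0,0.016,0,0,0,0,0.1],[0,0.016,0,0,0,0,0.1]]]}}

```text
time_s: 42.3
ee_pos: [0.4983, 0.037, 0.1183]
eef_rot: [-3.141, -0.0, -0.039]
force: [0.1, -0.1, -0.3]
grip_width: 0.0515
grip_force: 0.0
```

{"api": "play_rows", "payload": {"motion": [[[0,0,0,0,0,-0.023,0.1],[0,0,0,0,0,-0.046,0.1],[0,0,0,0,0,-0.069,0.1],[0,0,0,0,0,-0.092,0.1],[0,0,0,0,0,-0.115,0.1],[0,0,0,0,0,-0.138,0.1],[0,0,0,0,0,-0.161,0.1],[0,0,0,0,0,-0.184,0.1],[0,0,0,0,0,-0.207,0.1],[0,0,0,0,0,-0.229,0.1]]]}}

```text
time_s: 43.3
ee_pos: [0.4983, 0.0372, 0.1182]
eef_rot: [3.141, -0.0, 1.406]
force: [-0.1, -0.6, 0.9]
grip_width: 0.0513
grip_force: 0.0
```

{"api": "play_rows", "payload": {"motion": [[[0,0,0,0,0,0,0.1],[0,0,0,0,0,0,-1],[0,0,0,0,0,0,-1],[0,0,0,0,0,0,-1],[0,0,0,0,0,0,-1],[0,0,0,0,0,0,-1]]], "grip_force": 20}}

```text
time_s: 43.9
ee_pos: [0.4981, 0.037, 0.1182]
eef_rot: [-3.141, 0.0, 1.399]
force: [-3.5, 0.8, 2.3]
grip_width: 0.0395
grip_force: 20.0
```

{"api": "play_rows", "payload": {"motion": [[[0,0,0.004,0,0,0.023,-1],[0,0,0.007,0,0,0.046,-1],[0,0,0.011,0,0,0.069,-1],[0,0,0.014,0,0,0.092,-1],[0,0,0.018,0,0,0.115,-1],[0,0,0.022,0,0,0.138,-1],[0,0,0.025,0,0,0.161,-1],[0,0,0.029,0,0,0.184,-1],[0,0,0.032,0,0,0.207,-1],[0,0,0.036,0,0,0.23,-1]]]}}

```text
time_s: 44.9
ee_pos: [0.4984, 0.0366, 0.1091]
eef_rot: [3.141, -0.0, -0.052]
force: [1.6, -1.1, 3.8]
grip_width: 0.0393
grip_force: 20.0
```

{"api": "play_rows", "payload": {"motion": [[[0,0,0,0,0,0.01,-1],[0,0,0,0,0,0.02,-1],[0,0,0,0,0,0.02,-1]]]}}

```text
time_s: 45.2
ee_pos: [0.4986, 0.0366, 0.1093]
eef_rot: [3.141, -0.001, -0.173]
force: [1.3, -3.1, 0.3]
grip_width: 0.0391
grip_force: 20.0
```

```bash
python3 -c "
from station import get_obs;o=get_obs();print(o['moment'],o['force'],o['eef_rot'],o['ee_pos'],o['qpos'])"
```

```text
[-0.74719483 -0.19055102  0.31801418] [ 1.315426   -3.10444286  0.26432887] [ 3.14099451e+00 -1.20623948e-03 -1.72540559e-01] [0.49864363 0.03664757 0.10933438] [ 4.97522483e-04  3.21026840e-01  1.78317868e+00 -9.26051645e-04
  1.03630208e+00  1.74430607e+00]
```

{"api": "play_rows", "payload": {"motion": [[[0,0,0,0,0,0,0.3],[0,0,0,0,0,0,0.3],[0,0,0,0,0,0,0.3],[0,0,-0.1,0,0,0,0.3],[0,0,-0.25,0,0,0,0.3],[0,0,-0.45,0,0,0,0.3],[0,0,-0.65,0,0,0,0.3],[-0.2,0,-0.65,0,0,0,0.3],[-0.2,0,-0.65,0,0,0,0.3],[-0.2,0,-0.65,0,0,0,0.3]]]}}

```text
time_s: 46.2
ee_pos: [0.4486, 0.0458, 0.2721]
eef_rot: [-3.141, -0.001, -0.171]
force: [-0.0, -0.5, -0.5]
grip_width: 0.0607
grip_force: 0.0
```

```bash
python3 look.py w17|head -1;cat > hub.py <<'E'
from look import *
def hubs(c,lo,hi):
    P=wcloud(c);m=(P[...,2]>lo)&(P[...,2]<hi); n,l,s,ce=cv2.connectedComponentsWithStats(m.astype(np.uint8))
    for i in range(1,n):
        if s[i,4]>200 and ce[i][1]<300:
            Q=P[l==i];(x,y),r=cv2.minEnclosingCircle(Q[:,:2].astype(np.float32))
            if r<.03:
                k=(l==i)&(c["frame"].max(-1)<70); d=P[k][:,:2].mean(0)-[x,y] if k.any() else np.zeros(2)
                print(ce[i].round(),round(x,4),round(y,4),"r",round(r,4),"z",np.median(Q[:,2]).round(4),"mark dir deg",np.degrees(np.arctan2(d[1],d[0])).round(1),np.hypot(*d).round(4))
E
python3 -c "
from hub import *
hubs(dict(np.load('w17.npz')),.1,.15);print('orig');hubs(dict(np.load('w1.npz')),.1,.15)"
```

```text
t 46.2 tcp [0.4486 0.0458 0.2721] rpy [-3.1412e+00 -9.0000e-04 -1.7090e-01] q [0.02 0.04 1.71 0.   1.39 1.76] F [-0.  -0.5 -0.5] w 0.0607
[323. 169.] 0.4982 0.0366 r 0.0201 z 0.1078 mark dir deg 0.0 0.0
orig
[314. 166.] 0.4982 0.0372 r 0.0201 z 0.1079 mark dir deg 0.0 0.0
```

{"api": "play_rows", "payload": {"motion": [[[0.08,-0.18,0,0,0,-0.022,0.3],[0.16,-0.36,0,0,0,-0.044,0.3],[0.24,-0.54,0,0,0,-0.066,0.3],[0.31,-0.72,0,0,0,-0.088,0.3],[0.385,-0.89,0,0,0,-0.11,0.3],[0.385,-0.89,0,0,0,-0.132,0.3],[0.385,-0.89,0,0,0,-0.154,0.3],[0.385,-0.89,0,0,0,-0.176,0.3],[0.385,-0.89,0,0,0,-0.198,0.3],[0.385,-0.89,0,0,0,-0.22,0.3]]]}}

```text
time_s: 47.25
ee_pos: [0.5825, 0.2484, 0.2703]
eef_rot: [-3.14, 0.001, 1.216]
force: [0.0, -0.5, 0.1]
grip_width: 0.0613
grip_force: 0.0
```

{"api": "play_rows", "payload": {"motion": [[[0,0,0,0,0,-0.023,0.3],[0,0,0,0,0,-0.046,0.3],[0,0,0,0,0,-0.069,0.3],[0,0,0,0,0,-0.092,0.3],[0,0,0,0,0,-0.115,0.3],[0,0,0,0,0,-0.138,0.3],[0,0,0,0,0,-0.143,0.3],[0,0,0,0,0,-0.143,0.3],[0,0,0,0,0,-0.143,0.3]]]}}

```text
time_s: 48.15
ee_pos: [0.5822, 0.2483, 0.2709]
eef_rot: [-3.141, -0.0, 2.108]
force: [0.9, 0.4, 0.4]
grip_width: 0.0609
grip_force: 0.0
```

{"api": "play_rows", "payload": {"motion": [[[0.003,-0.002,0.12,0,0,0,0.3],[0.003,-0.002,0.26,0,0,0,0.3],[0.003,-0.002,0.38,0,0,0,0.3],[0.003,-0.002,0.47,0,0,0,0.3],[0.003,-0.002,0.512,0,0,0,0.3],[0.003,-0.002,0.512,0,0,0,-0.06],[0.003,-0.002,0.512,0,0,0,-0.06],[0.003,-0.002,0.512,0,0,0,-0.06],[0.003,-0.002,0.512,0,0,0,-0.06]]]}}

```text
time_s: 49.05
ee_pos: [0.5814, 0.2489, 0.1448]
eef_rot: [3.14, 0.0, 2.109]
force: [-0.4, 0.4, -0.1]
grip_width: 0.0439
grip_force: 0.0
```

{"api": "play_rows", "payload": {"motion": [[[0.0023,-0.035,0,0,0,0.0205,-0.06],[0.009,-0.0694,0,0,0,0.0411,-0.06],[0.02,-0.1027,0,0,0,0.0616,-0.06],[0.0354,-0.1342,0,0,0,0.0821,-0.06],[0.0546,-0.1635,0,0,0,0.1027,-0.06],[0.0775,-0.19,0,0,0,0.1232,-0.06],[0.1036,-0.2136,0,0,0,0.1437,-0.06],[0.132,-0.2332,0,0,0,0.1639,-0.06]]]}}

```text
time_s: 49.85
ee_pos: [0.5141, 0.247, 0.1445]
eef_rot: [3.14, -0.001, 1.074]
force: [1.2, -0.5, 0.3]
grip_width: 0.0443
grip_force: 0.9
```

{"api": "play_rows", "payload": {"motion": [[[0.0023,-0.035,0,0,0,0.0205,-0.06],[0.009,-0.0694,0,0,0,0.0411,-0.06],[0.02,-0.1027,0,0,0,0.0616,-0.06],[0.0354,-0.1342,0,0,0,0.0821,-0.06],[0.0546,-0.1635,0,0,0,0.1027,-0.06],[0.0775,-0.19,0,0,0,0.1232,-0.06],[0.1036,-0.2136,0,0,0,0.1437,-0.06],[0.132,-0.2332,0,0,0,0.1639,-0.06]]]}}

```text
time_s: 50.65
ee_pos: [0.4782, 0.304, 0.1444]
eef_rot: [3.142, -0.001, 0.044]
force: [-0.8, -2.4, 1.0]
grip_width: 0.0439
grip_force: 0.8
```

{"api": "play_rows", "payload": {"motion": [[[0,-0.006,0,0,0,0,-0.06],[0,-0.01,0,0,0,0,-0.06],[0,-0.01,0,0,0,0,-0.06]]]}}

```text
time_s: 50.95
ee_pos: [0.4781, 0.3051, 0.1442]
eef_rot: [3.139, 0.0, 0.052]
force: [-3.1, -9.1, 3.9]
grip_width: 0.0444
grip_force: 4.5
```

{"api": "play_rows", "payload": {"motion": [[[0,0.013,0,0,0,0,0.1],[0,0.013,0,0,0,0,0.1],[0,0.013,0,0,0,0,0.1]]]}}

```text
time_s: 51.25
ee_pos: [0.4784, 0.3031, 0.144]
eef_rot: [-3.141, -0.001, 0.05]
force: [-0.4, 0.3, 0.5]
grip_width: 0.0518
grip_force: 0.0
```

{"api": "play_rows", "payload": {"motion": [[[0,0,0,0,0,-0.023,0.1],[0,0,0,0,0,-0.046,0.1],[0,0,0,0,0,-0.069,0.1],[0,0,0,0,0,-0.092,0.1],[0,0,0,0,0,-0.115,0.1],[0,0,0,0,0,-0.138,0.1],[0,0,0,0,0,-0.161,0.1],[0,0,0,0,0,-0.184,0.1],[0,0,0,0,0,-0.207,0.1],[0,0,0,0,0,-0.229,0.1]]]}}

```text
time_s: 52.25
ee_pos: [0.4783, 0.3032, 0.1438]
eef_rot: [3.141, -0.0, 1.495]
force: [-0.9, -0.5, 0.7]
grip_width: 0.052
grip_force: 0.0
```

{"api": "play_rows", "payload": {"motion": [[[0,0,0,0,0,0,0.1],[0,0,0,0,0,0,-1],[0,0,0,0,0,0,-1],[0,0,0,0,0,0,-1],[0,0,0,0,0,0,-1],[0,0,0,0,0,0,-1]]], "grip_force": 20}}

```text
time_s: 52.85
ee_pos: [0.4781, 0.3031, 0.1437]
eef_rot: [-3.141, 0.0, 1.488]
force: [-3.1, 0.4, 2.5]
grip_width: 0.0395
grip_force: 20.0
```

{"api": "play_rows", "payload": {"motion": [[[0,0,0.004,0,0,0.023,-1],[0,0,0.007,0,0,0.046,-1],[0,0,0.011,0,0,0.069,-1],[0,0,0.014,0,0,0.092,-1],[0,0,0.018,0,0,0.115,-1],[0,0,0.022,0,0,0.138,-1],[0,0,0.025,0,0,0.161,-1],[0,0,0.029,0,0,0.184,-1],[0,0,0.032,0,0,0.207,-1],[0,0,0.036,0,0,0.23,-1]]]}}

```text
time_s: 53.85
ee_pos: [0.4786, 0.3024, 0.1346]
eef_rot: [3.14, -0.001, 0.037]
force: [2.3, -2.9, 4.5]
grip_width: 0.0392
grip_force: 20.0
```

{"api": "play_rows", "payload": {"motion": [[[0,0,0,0,0,0.01,-1],[0,0,0,0,0,0.02,-1],[0,0,0,0,0,0.02,-1]]]}}

```text
time_s: 54.15
ee_pos: [0.4787, 0.3025, 0.1348]
eef_rot: [3.141, -0.001, -0.084]
force: [1.4, -5.1, 1.2]
grip_width: 0.0396
grip_force: 20.0
```

```bash
python3 -c "
from station import get_obs;o=get_obs();print(o['moment'],o['force'],o['eef_rot'],o['ee_pos'],o['qpos'])"
```

```text
[-1.08492927 -0.37154125  0.29652458] [ 1.35359765 -5.10068055  1.20295926] [ 3.14074309e+00 -1.05625557e-03 -8.36287876e-02] [0.47874565 0.302473   0.13478882] [ 4.99375260e-01  4.22918070e-01  1.57243645e+00 -1.41674988e-03
  1.14582445e+00  2.15438467e+00]
```

{"api": "play_rows", "payload": {"motion": [[[0,0,0,0,0,0,0.3],[0,0,0,0,0,0,0.3],[0,0,0,0,0,0,0.3],[0,0,-0.1,0,0,0,0.3],[0,0,-0.25,0,0,0,0.3],[0,0,-0.45,0,0,0,0.3],[0,0,-0.65,0,0,0,0.3],[-0.1,0.2,-0.75,0,0,0,0.3],[-0.15,0.3,-0.75,0,0,0,0.3],[-0.15,0.3,-0.75,0,0,0,0.3]]]}}

```text
time_s: 55.15
ee_pos: [0.4335, 0.2294, 0.3241]
eef_rot: [-3.14, -0.003, -0.083]
force: [-0.2, 0.9, -0.1]
grip_width: 0.0616
grip_force: 0.0
```

```bash
python3 look.py w18|head -1;python3 -c "
from hub import *
hubs(dict(np.load('w18.npz')),.1,.15)"
```

```text
t 55.15 tcp [0.4335 0.2294 0.3241] rpy [-3.1402e+00 -2.7000e-03 -8.3400e-02] q [ 0.41  0.1   1.53 -0.    1.51  2.07] F [-0.2  0.9 -0.1] w 0.0616
[493. 144.] 0.4977 0.0373 r 0.0205 z 0.1076 mark dir deg 0.0 0.0
```

```bash
python3 -c "
from look import *
P=wcloud(dict(np.load('w18.npz')))
Q=P[np.hypot(P[...,0]-.4785,P[...,1]-.3026)<.035];Q=Q[Q[:,2]>.122];print(len(Q),np.percentile(Q[:,2],[5,50,95]),cv2.minEnclosingCircle(Q[:,:2].astype(np.float32)))
P=wcloud(dict(np.load('w7.npz')));f=np.load('w7.npz')['frame']
m=(f.max(-1)<60)&(P[...,2]>.18)&(P[...,2]<.22)&(P[...,1]<-.3)&(P[...,0]>.4);Q=P[m];print(len(Q),cv2.minAreaRect(Q[:,:2].astype(np.float32)),np.percentile(Q[:,2],[50,95]))"
```

```text
16794 [0.13305702 0.42573619 0.4454149 ] ((0.4707493484020233, 0.2972047030925751), 0.02872638776898384)
1082 ((0.48764440417289734, -0.3898310363292694), (0.06944430619478226, 0.01729530096054077), 88.41487121582031) [0.20447422 0.20654087]
```

```bash
python3 -c "
from look import *
P=wcloud(dict(np.load('w18.npz')))
Q=P[np.hypot(P[...,0]-.4785,P[...,1]-.3026)<.035];Q=Q[(Q[:,2]>.122)&(Q[:,2]<.16)];print(len(Q),np.percentile(Q[:,2],[5,50,95]),cv2.minEnclosingCircle(Q[:,:2].astype(np.float32)))"
```

```text
1314 [0.13077078 0.13272159 0.13404646] ((0.47770097851753235, 0.3025011718273163), 0.020387927070260048)
```

Both caps are tight: hub tops are at 132.7 and 107.6 mm, matching their starting heights. Now the pump.

{"api": "play_rows", "payload": {"motion": [[[0.03,0.18,0,0,0,0,-1],[0.06,0.36,0,0,0,0,-1],[0.09,0.54,0,0,0,0,-1],[0.12,0.7,0,0,0,0,-1],[0.136,0.8175,0,0,0,0,-1]]]}}

```text
time_s: 55.7
ee_pos: [0.4523, 0.0232, 0.3217]
eef_rot: [-3.142, 0.001, -0.083]
force: [-0.0, -0.1, -0.8]
grip_width: 0.0243
grip_force: 0.0
```

{"api": "play_rows", "payload": {"motion": [[[0.03,0.18,0,0,0,0,-1],[0.06,0.36,0,0,0,0,-1],[0.09,0.54,0,0,0,0,-1],[0.12,0.7,0,0,0,0,-1],[0.136,0.8175,0,0,0,0,-1]]]}}

```text
time_s: 56.2
ee_pos: [0.4694, -0.1837, 0.3213]
eef_rot: [-3.141, 0.001, -0.083]
force: [-0.3, 0.1, -0.1]
grip_width: 0.0007
grip_force: 0.0
```

{"api": "play_rows", "payload": {"motion": [[[0.03,0.18,0,0,0,0,-1],[0.06,0.36,0,0,0,-0.008,-1],[0.09,0.54,0,0,0,-0.008,-1],[0.12,0.7,0,0,0,-0.008,-1],[0.136,0.8175,0,0,0,-0.008,-1],[0.136,0.8175,0,0,0,-0.008,-1],[0.136,0.8175,0,0,0,-0.008,-1]]]}}

```text
time_s: 56.9
ee_pos: [0.4864, -0.3881, 0.3209]
eef_rot: [-3.14, 0.001, -0.032]
force: [0.4, 0.1, 0.5]
grip_width: 0.0007
grip_force: 0.0
```

```bash
python3 look.py w19|head -1;python3 -c "
from look import *
c=dict(np.load('w19.npz'));P=wcloud(c);f=c['frame']
m=(f.max(-1)<60)&(P[...,2]>.18)&(P[...,2]<.22)&(P[...,1]<-.3)&(P[...,0]>.4);Q=P[m];print(len(Q),cv2.minAreaRect(Q[:,:2].astype(np.float32)),np.percentile(Q[:,2],[50,95]))"
```

```text
t 56.9 tcp [ 0.4864 -0.3881  0.3209] rpy [-3.1403e+00  1.1000e-03 -3.2300e-02] q [-0.73  0.42  1.14  0.    1.58  0.87] F [0.4 0.1 0.5] w 0.0007
1720 ((0.488758385181427, -0.39180508255958557), (0.06738463044166565, 0.016179699450731277), 87.36759948730469) [0.20495559 0.20669593]
```

View pics/w19.png

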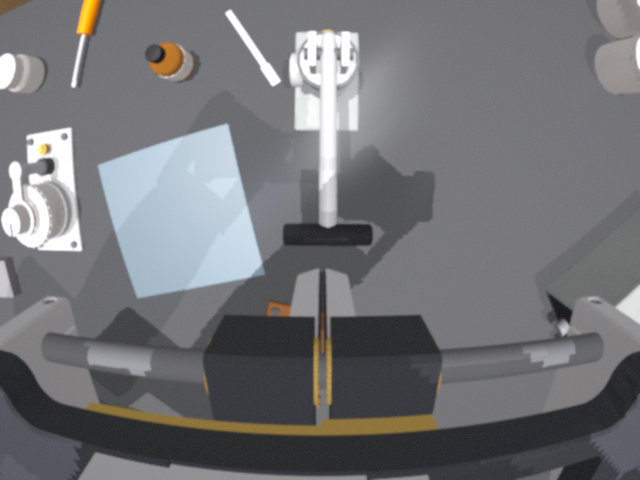

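The black handle is at (328,235) with its rod running up to the pump at (328,60). The closed fingertips are directly above it. Pressing.

{"api": "play_rows", "payload": {"motion": [[[-0.004,0.015,0.1,0,0,0,-1],[-0.004,0.015,0.22,0,0,0,-1],[-0.004,0.015,0.31,0,0,0,-1],[-0.004,0.015,0.37,0,0,0,-1],[-0.004,0.015,0.42,0,0,0,-1],[-0.004,0.015,0.5,0,0,0,-1],[-0.004,0.015,0.58,0,0,0,-1],[-0.004,0.015,0.65,0,0,0,-1],[-0.004,0.015,0.7,0,0,0,-1],[-0.004,0.015,0.73,0,0,0,-1]]]}}

```text
time_s: 57.95
ee_pos: [0.4861, -0.3914, 0.1403]
eef_rot: [3.14, -0.003, -0.031]
force: [3.5, 1.6, 8.0]
grip_width: 0.0004
grip_force: 3.6
```

{"api": "play_rows", "payload": {"motion": [[[0,0,0.01,0,0,0,-1],[0,0,0.02,0,0,0,-1],[0,0,0.03,0,0,0,-1],[0,0,0.03,0,0,0,-1]]]}}

```text
time_s: 58.35
ee_pos: [0.4863, -0.3915, 0.1338]
eef_rot: [3.139, -0.004, -0.031]
force: [3.8, 0.2, 7.3]
grip_width: 0.0007
grip_force: 3.7
```

{"api": "play_rows", "payload": {"motion": [[[0,0,0.006,0,0,0,-1],[0,0,0.012,0,0,0,-1],[0,0,0.016,0,0,0,-1],[0,0,0.016,0,0,0,-1]]]}}

```text
time_s: 58.75
ee_pos: [0.4865, -0.3916, 0.1306]
eef_rot: [3.139, -0.005, -0.031]
force: [2.7, 1.6, 11.7]
grip_width: 0.0004
grip_force: 5.4
```

```bash
python3 look.py w20|head -1;python3 -c "
from look import *
c=dict(np.load('w20.npz'));P=wcloud(c);f=c['frame']
m=(f.max(-1)<60)&(P[...,2]>.08)&(P[...,2]<.13)&(P[...,1]<-.34)&(P[...,1]>-.44)&(P[...,0]>.46)&(P[...,0]<.52);Q=P[m];print(len(Q),cv2.minAreaRect(Q[:,:2].astype(np.float32)),np.percentile(Q[:,2],[50,95]))"
```

```text
t 58.75 tcp [ 0.4865 -0.3916  0.1306] rpy [ 3.139  -0.0046 -0.0311] q [-0.74  0.55  1.4   0.    1.19  0.86] F [ 2.7  1.6 11.7] w 0.0004
2528 ((0.48935216665267944, -0.3917827904224396), (0.06846439093351364, 0.01681308075785637), 88.83373260498047) [0.10962073 0.11172298]
```

{"api": "play_rows", "payload": {"motion": [[[0,0,0.004,0,0,0,-1],[0,0,0.008,0,0,0,-1],[0,0,0.008,0,0,0,-1],[0,0,0.008,0,0,0,-1]]]}}

```text
time_s: 59.2
ee_pos: [0.4867, -0.3917, 0.1299]
eef_rot: [3.138, -0.006, -0.031]
force: [-0.5, 5.2, 21.2]
grip_width: 0.0004
grip_force: 10.7
```

{"api": "play_rows", "payload": {"motion": [[[0,0,-0.05,0,0,0,-1],[0,0,-0.12,0,0,0,-1],[0,0,-0.2,0,0,0,-1],[0,0,-0.28,0,0,0,-1],[0,0,-0.36,0,0,0,-1],[0,0,-0.44,0,0,0,-1],[0,0,-0.55,0,0,0,-1],[0,0,-0.7,0,0,0,-1],[0,0,-0.85,0,0,0,-1],[0,0,-0.85,0,0,0,-1]]]}}

```text
time_s: 60.2
ee_pos: [0.4857, -0.3916, 0.3447]
eef_rot: [3.136, -0.007, -0.031]
force: [-0.3, -0.2, 0.6]
grip_width: 0.0004
grip_force: 0.0
```

{"api": "play_rows", "payload": {"motion": [[[0,0,0,0,0,0,-1],[0,0,0,0,0,0,-1],[0,0,0,0,0,0,-1],[0,0,0,0,0,0,-1],[0,0,0,0,0,0,-1],[0,0,0,0,0,0,-1],[0,0,0,0,0,0,-1],[0,0,0,0,0,0,-1]]]}}

```text
time_s: 61.0
ee_pos: [0.4847, -0.3918, 0.3386]
eef_rot: [-3.142, 0.0, -0.032]
force: [0.1, -0.0, -0.6]
grip_width: 0.0003
grip_force: 0.0
```

```bash
python3 look.py w21|head -1;python3 - <<'E'
from look import *
from h import cloud
c=dict(np.load('w21.npz'));P=wcloud(c);f=c['frame']
m=(f.max(-1)<60)&(P[...,2]>.08)&(P[...,2]<.22)&(P[...,1]<-.34)&(P[...,1]>-.44)&(P[...,0]>.46)&(P[...,0]<.52);print("handle",np.percentile(P[m][:,2],[50,95]))
s=camera("scene");Q=cloud(s)
for n,x,y in(("tall",.478,.302),("squat",.498,.037)):
    z=Q[np.hypot(Q[...,0]-x,Q[...,1]-y)<.03][:,2];print(n,np.percentile(z,[97]))
cv2.imwrite("pics/end.png",s["frame"][:,:,::-1])
E
```

```text
t 61.0 tcp [ 0.4847 -0.3918  0.3386] rpy [-3.1415  0.     -0.0323] q [-0.74  0.42  1.1   0.    1.62  0.86] F [ 0.1 -0.  -0.6] w 0.0003
handle [0.20498996 0.20659492]
tall [0.1354801]
squat [0.11043293]
```

View pics/end.png

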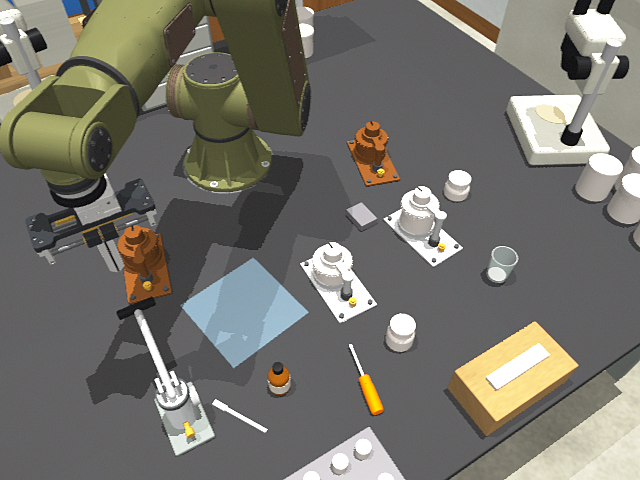

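The final view shows both jars closed at (415,210) and (335,265) and the mat empty at (245,310). The lever is back up at (140,310) and the bystanders haven't moved. The force rose to 21 N at the lever's stop, so it was pressed fully. Handing in.

```bash
python3 -c "
from station import workorder;print(workorder.hand_in())"
```

```text
the job is handed in; nothing more can be done
None
```

The puck is in the taller jar and both modules are in the lower jar; both caps are screwed tight, the pump lever was pressed to its stop and came fully back up, and the job was handed in at about 61 s (no verdict was returned).

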